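Fit the music drive under the hold-down clip of an open streamer

ROBOT

A 6-joint arm with a two-finger parallel gripper is mounted at the origin on the work surface. World frame = base frame: x ahead of the robot, y to its left, z up, the work surface at z = 0. Lengths are in m, angles in rad, forces in N, time in s.
With the tool pointing down it reaches from about 0.4 to 0.925 m from the base axis. Payload 12.5 kg.
Tool frame: the origin (TCP) lies at the centre of the arm's flange, where the gripper is bolted on; the fingertips stand 190 mm ahead of it and the grasp point (between the pads) lies 171 mm ahead of it (env.finger_overhang is the distance from the TCP to the fingertips, in m); x points along the fingers, z is the direction in which the jaws open and shut, and the axes are right-handed (so a half turn about x gives the same grasp; the last joint's range is limited). The gripper opens to 95 mm and grips with 3 to 60 N. Pads are 20 mm wide; open, the fingers measure 119 mm over their backs; the gripper's body (75 mm by 180 mm) begins 59 mm behind the grasp point.
Start: joints at [1.052, 0.491, 1.559, -0, 1.092, -0.106], TCP at [0.251, 0.573, 0.405] pointing down, gripper open.
Joint ranges: [-3.1, 3.1], [-0.84, 2.19], [0.05, 2.79], [-1.13, 4.28], [0.06, 2.93], [-2.69, 2.69]. Speed limits (rad/s): [2.22, 2.22, 2.79, 3.14, 3.14, 3.14].

INTERFACE

Orientations are given as a unit quaternion [w, x, y, z].
In Python, from rig import env, grab_frame, order gives the robot as it stands.
- The arm moves only by the tool jog_arm, never from a script. Its argument "commands" is a list that holds one entry, the list of rows, each a list of 4 numbers: the shift along the tool's x, y, z in mm, then the turn about the tool's x in rad. A call has exactly 8 rows; each row shifts and turns the commanded pose from where the row before left it, along the tool's axes as they then stand; what a row does not reach is not made up. A row lasts 1/12 s, in which the tool goes at most 41.7 mm and 7.16 degrees, less where a joint would pass 70% of its speed; a pose out of reach is approached as far as the arm can. A call with a gripper value outside its range is refused whole. "fingers" is the closure, from 0 (fully open) to 1 (shut), set as the call begins (left out, the last holds). The fingers move at their own pace and stop on an object; "squeeze" is the grip in N (left out, the last holds). Time passes only in rows, so rows that do not move let the fingers close, or fill a call up. It gives the time, the measured TCP pose, the force and the opening at its end, in the units of the state.
- env.state(): the state, without advancing time (a new reading comes with each control period).
- grab_frame(name): name is "side" or "top"; returns a dict with "img" (420x560x3 uint8, red, green, blue), "fovy" (degrees; the focal length in pixels is half the picture's height over the tangent of half this angle, whatever the lens; pixels are square), "cx", "cy" (the principal point, pixels), "dist_coeffs" ([k1, k2, p1, p2, k3] as OpenCV has them; the pictures are not rectified), "R" (3x3) and "t" (3): a world point X has camera coordinates R X + t. Camera axes: x right, y down, z forward; pixel columns grow to the right and rows downward; lengths in m; the calibration is good to about 2 mm. A picture is of the moment at which its call begins. There is no depth.
- order.job_done(): hands the job in, once; it reports no verdict.
The state is a dict: "time": time; "joint_positions": joint angles; "joint_vel": joint speeds; "joint_efforts": joint torques, N m; "eef_pos": TCP position; "tcp_rot": TCP orientation; "force": force on the tool from outside, world axes, zero at the start; "wrist_torque": the same for the moment, N m; "width": finger opening in m.
Only numpy, scipy, OpenCV 4.12 (cv2) and the standard library are available. Lean on these libraries where they do the work, as an engineer would, in place of code of your own. Each camera call takes 0.05 s, during which the arm holds its last target.

TASK

Fit the small music drive into the open streamer: swing the bay's spring hold-down clip up until it stays open by itself, slide the drive flat along the bay, connector end first, until it is fully home in its connector without forcing it, then guide the clip down onto it, not letting it snap shut, so that it holds the drive. Leave everything else where it is.

Things in the scene. Friction and masses are not known exactly. Their poses are not given: they have to be found in the camera images.
- drive: The music drive to fit, the smaller of two flat loose drives: aluminium, 78.5 long (x) x 54 wide (y) x 8 mm thick, 40 to 85 g. Origin: centre of its underside. Its +x end is the connector end, marked on top by a black strip with fine gold contacts. Held by its long sides, fingers' middle 14 mm from the tail (-x) end, pads up to 24 mm wide clear the bay's guides all the way home.
- drive_nose (a point): Centre of the drive's connector-end face, 39.25 mm from the drive's origin along its +x and 4 mm above its underside.
- streamer: Music streamer, a black case fixed on the table, lid off: 230 deep (x) x 220 wide (y) mm, walls to 56 mm above the table at the front (-x), 52 mm elsewhere. Origin: middle of its footprint at table height; +x points to its rear panel. Its steel floor is 10 mm above the table, bare in front of the bay from x -90 to +16, y -105 to +35 mm; left of that (+y) stand parts up to 42 mm above the table.
- bay_mouth (a point): On the streamer's floor (10 mm above the table) where the drive bay's straight guides begin, on its centre line: x +26, y -30 mm in the streamer's frame, same axes. Two steel guides 56 mm apart, 7 mm high, 5 mm thick run 36 mm in +x, flared for 8.5 mm in front. The drive slides in along +x flat on the floor, 1 mm of room each side, to the connector (see contacts).
- bay_springs (a point): Centre-line point 22 mm in +x from the mouth, 4 mm above the floor, midway between two sprung steel fingers, one in each guide. They press on the drive's sides: as its end passes them the push needed rises to 4 to 8 N and stays there until the firm stop, where it climbs steeply; they hold the drive in place once it is let go.
- contacts (a joint): Travel (m) of the connector's soft sprung contact bar (under 1 N): 0 free, about 0.003 with the drive fully home. The bar stands 3 mm out of the connector's face, which closes the bay 26 to 40 mm beyond the mouth: its board is adjustable, the depth differs from unit to unit and is not measured, so push until the drive meets a firm stop.
- clip (a joint): Angle (rad) of the spring hold-down clip: 0 closed on the empty bay, about 0.10 resting on a fitted drive, grows as its free end swings up and back to a stop at 1.8. An over-centre spring drives it shut below 0.85 and open above (about 6 to 8 N at the finger roll near the ends, less towards 0.85); let go, it snaps to the nearer end. A steel strip 18 mm wide, reaching from its hinge to the front.
- clip_roll (a point): Centre of the clip's finger roll, a black plastic cylinder 12 mm in diameter, 22 mm long along the streamer's y, at the clip's free end. It can be pinched from above by its flat ends (22 mm apart) and turns between the fingers as it goes round. 32 mm above the table when closed, 38 on a fitted drive, about 97 fully open. Guides (17 mm above the table) and drive (18) lie below it.
- clip_foot (a point): Underside of the clip's foot, the bend that presses on the drive, 50 mm from the hinge. Closed on the empty bay it is 3 mm above the floor, so it bars the way for the drive.
- clip_hinge (a point): Middle of the clip's hinge pin: 36 mm above the table, x +80, y -30 mm in the streamer's frame; the pin runs along the streamer's y. The finger roll goes round it at a radius of 62.1 mm; closed, the roll is 62 mm in -x of the pin and 4 mm below it.
- old_drive: Bystander: the larger flat drive, 100 x 70 x 9.5 mm, loose. Origin: centre of its underside.
- screwdriver: Bystander: screwdriver about 150 mm long, loose on the table.
- screw_dish: Bystander: shallow steel dish, 72 mm across, 22 mm high, loose.
- torch: Bystander: small aluminium torch about 105 mm long, 32 mm thick, loose.
- record_brush: Bystander: wooden record brush 110 x 36 x 28 mm, loose.
- mains_plug: Bystander: grey round mains plug 38 mm across, 58 mm high, standing.
- valve_box: Bystander: cardboard valve carton 50 x 50 x 110 mm, standing.
Mind the look-alikes: they are no part of the job. Leave any green or purple look-alike of the drive alone.

How it is judged:
On the way, in this order (a step that is already met when the one before it is completed fails the run):
1. the clip is swung up and stays open, with the drive not yet in the bay (value of joint clip above 1.5 rad and distance between drive_nose and bay_mouth above 0.05 m), for 0.2 s.
2. with the clip open, the drive is slid along the bay fully home in the connector (value of joint clip above 1.2 rad and value of joint contacts above 0.0015 m and angle between the x axis of drive and the x axis of streamer, either way round below 0.06 rad), for 0.2 s.
At the end, for the whole second after the job is handed in: The drive lies flat (within 3 degrees) and straight (3.5 degrees) in the bay, connector end in and fully home (contact bar pushed in over 1.5 mm of its 3); the clip rests on it (0.05 to 0.15 rad) and its spring presses it (over 2 N); all let go and at rest (value of joint contacts above 0.0015 m and x of drive_nose in the frame of bay_mouth above 0.022 m and angle between the x axis of drive and the x axis of streamer, either way round below 0.06 rad and angle between drive's own z axis and vertical below 0.05 rad and value of joint clip between 0.05 and 0.15 rad and contact force between clip and drive above 2 N and linear speed of drive below 0.01 m/s); the robot touches nothing.
It fails at once if the drive is forced or jammed against the streamer, its guides or its connector with more than 40 N (contact force between drive and streamer above 40 N).
It fails at once if the clip is let snap shut (falling faster than 4 rad/s while still more than about 10 mm above the drive) (velocity of joint clip below -4 rad/s and value of joint clip above 0.3 rad).
It fails at once if a bystander is moved by more than 20 mm (distance of any of old_drive, screwdriver, screw_dish, torch, record_brush, mains_plug, valve_box from where it was at the start of the episode above 0.02 m).
It also fails if it takes over 72 s, if anything falls off the work surface, if the arm or the gripper's body presses on something with over 40 N, if the wrist force passes 120 N, or if a joint passes its speed limit or range.

## Working session

There is one attempt and no reset: what is moved stays moved. The work goes in short steps, Python scripts to look and compute and a tool call to move; the robot and the scene stay as the last step left them, time stands still between calls to the robot, and variables do not carry over. Pictures are saved under pics/ and viewed, and the job is handed in when it is done.

Besides the shell and the picture viewer there is one more tool, called after ">>>" by a JSON object that holds its "api" and its "payload", one argument or row to a line. jog_arm: Moves the arm, as the interface text tells. Its arguments: {"type":"object","properties":{"commands":{"type":"array","items":{"type":"array","items":{"type":"array","items":{"type":"number"}}}},"fingers":{"type":"number"},"squeeze":{"type":"number"}},"required":["commands"]}

```bash
ls; mkdir -p pics
cat > h.py <<'E'
import numpy as np, cv2
from rig import env, grab_frame, order
def grab(n,fn):
    f=grab_frame(n); cv2.imwrite('pics/'+fn+'.png',f['img'][:,:,::-1]); 
    np.save('pics/'+fn+'.npy',f,allow_pickle=True); return f
def load(fn): return np.load('pics/'+fn+'.npy',allow_pickle=True).item()
def K(f):
    h=f['img'].shape[0]; F=h/2/np.tan(np.radians(f['fovy'])/2)
    return np.array([[F,0,f['cx']],[0,F,f['cy']],[0,0,1.]])
def ray(f,uv):
    p=cv2.undistortPoints(np.array(uv,float).reshape(-1,1,2),K(f),np.array(f['dist_coeffs'],float)).reshape(-1,2)
    d=np.c_[p,np.ones(len(p))]@f['R']; o=-f['R'].T@f['t']; return o,d
def onz(f,uv,z):
    o,d=ray(f,uv); return o+d*((z-o[2])/d[:,2])[:,None]
def proj(f,X):
    r,_=cv2.Rodrigues(np.array(f['R'],float)); return cv2.projectPoints(np.array(X,float).reshape(-1,1,3),r,np.array(f['t'],float),K(f),np.array(f['dist_coeffs'],float))[0].reshape(-1,2)
def tri(f1,uv1,f2,uv2):
    o1,d1=ray(f1,uv1);o2,d2=ray(f2,uv2);d1=d1[0];d2=d2[0]
    s=np.linalg.lstsq(np.c_[d1,-d2],o2-o1,rcond=None)[0]
    a=o1+s[0]*d1;b=o2+s[1]*d2; return (a+b)/2,np.linalg.norm(a-b)
E
python3 - <<'E'
from h import *
np.set_printoptions(precision=4,suppress=True)
for n in('top','side'):
    f=grab(n,n+'0'); print(n,f['fovy'],f['cx'],f['cy'],f['dist_coeffs'],-f['R'].T@f['t']); print(f['R'])
print(env.state())
E
```

```text
pics
top 56.99614562777744 284.59596472002255 212.00654867473642 [-0.0276  0.      0.      0.      0.    ] [0.3356 0.0232 0.8999]
[[-0.0185 -0.9998  0.0019]
 [-0.9781  0.0177 -0.2073]
 [ 0.2072 -0.0057 -0.9783]]
side 56.674032560402175 283.39414758593404 208.82166754163563 [-0.0354  0.      0.      0.      0.    ] [ 0.2169 -0.6191  0.6404]
[[ 0.9212 -0.3891  0.0064]
 [-0.2428 -0.5875 -0.7719]
 [ 0.3041  0.7095 -0.6357]]
{'time': 0.1, 'joint_positions': array([ 1.0524,  0.4915,  1.5594, -0.    ,  1.0917, -0.1056]), 'joint_vel': array([ 0.0013, -0.0012, -0.0015, -0.0015, -0.0005,  0.0006]), 'joint_efforts': array([  0.0037, -61.3623, -25.8615,   0.0694,   0.047 ,  -0.0001]), 'eef_pos': array([0.2507, 0.5725, 0.4042]), 'tcp_rot': array([ 0.5915, -0.3871,  0.5922,  0.3867]), 'force': array([-0.5004, -0.099 ,  0.3184]), 'wrist_torque': array([ 0.024 , -0.0026, -0.0055]), 'width': 0.0951774875849155}
```

View pics/top0.png

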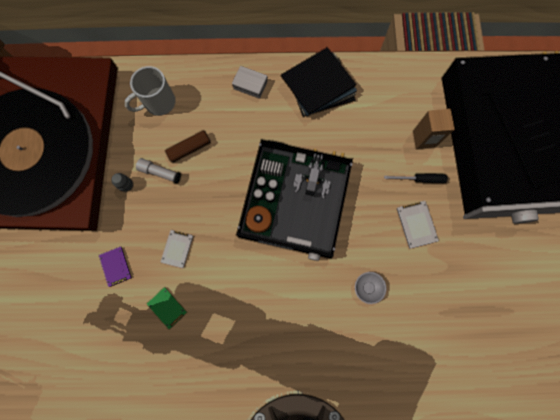

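View pics/side0.png

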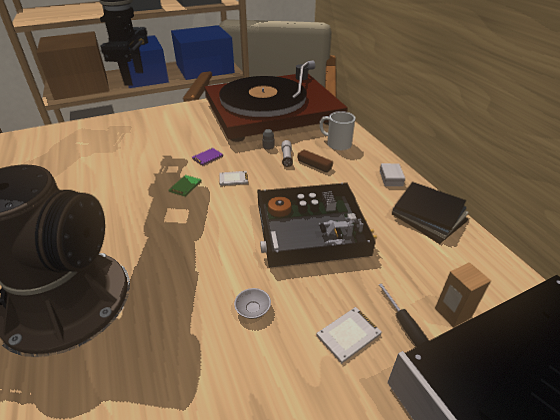

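The top view shows the streamer near (297,198), the small drive near (177,249) and the old drive near (418,225). I'll zoom in on these.

Run:
```python
from h import *
a=load('top0')['img'][:,:,::-1]; b=load('side0')['img'][:,:,::-1]
c=cv2.resize(a[130:265,230:365],(800,800)[:2],interpolation=cv2.INTER_CUBIC)[:,:]
cv2.imwrite('pics/z1.png',cv2.resize(a[132:262,230:360],(600,600),interpolation=cv2.INTER_CUBIC))
d1=cv2.resize(a[220:280,145:205],(400,400),interpolation=cv2.INTER_CUBIC)
d2=cv2.resize(b[155:200,210:260],(400,360),interpolation=cv2.INTER_CUBIC); d2=cv2.copyMakeBorder(d2,0,40,0,0,0)
cv2.imwrite('pics/z2.png',np.hstack([d1,d2]))
cv2.imwrite('pics/z3.png',cv2.resize(b[175:270,250:380],(780,570),interpolation=cv2.INTER_CUBIC))
```

```text
(no output)
```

View pics/z1.png

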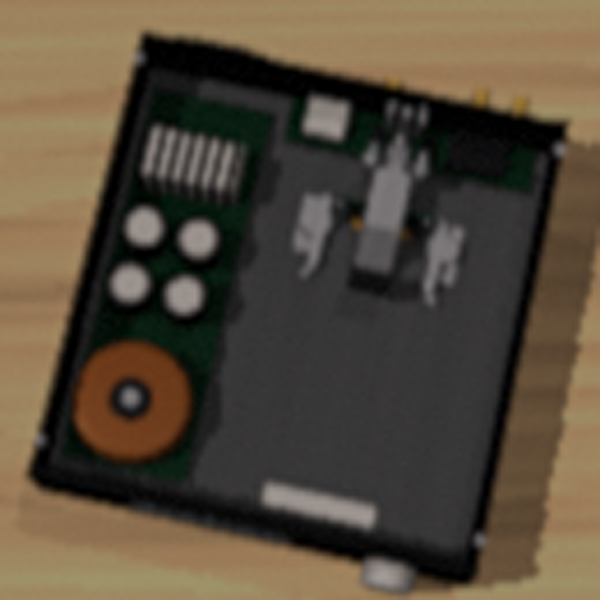

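View pics/z2.png

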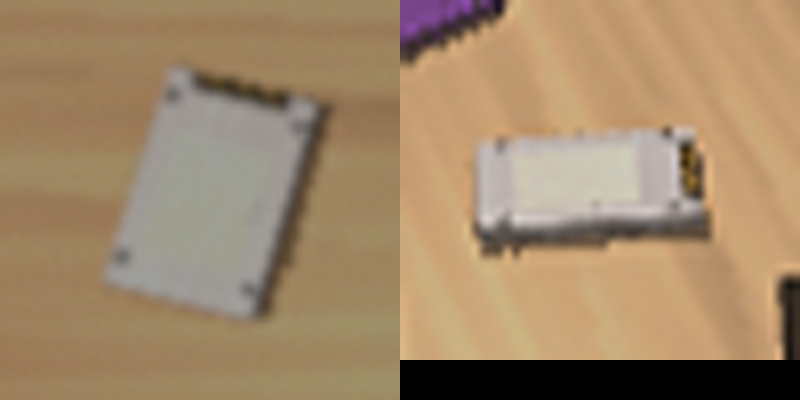

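View pics/z3.png

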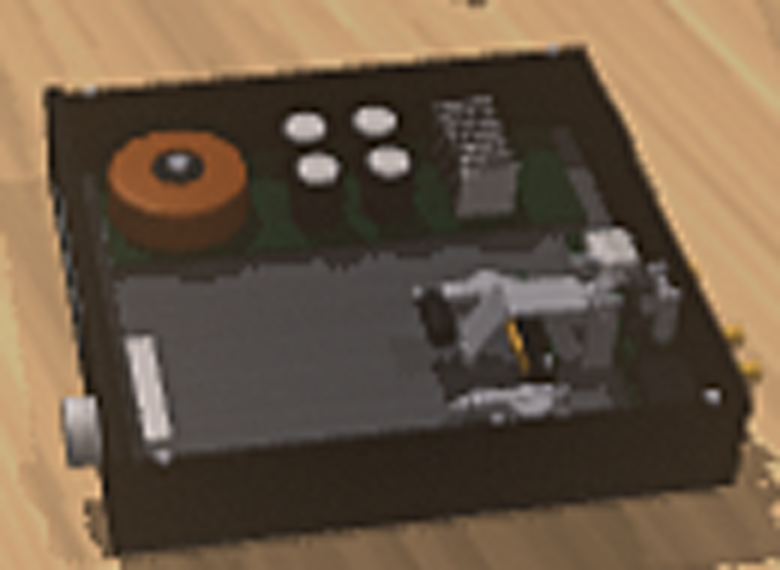

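Run:
```python
from h import *
np.set_printoptions(precision=4,suppress=True)
t=load('top0');s=load('side0')
z=lambda p:[230+p[0]/600*130-.5+0.108,132+p[1]/600*130-.5+.108]
C=[z(p) for p in[(145,38),(566,125),(33,480),(473,580)]]
P=np.vstack([onz(t,C[:2],.052),onz(t,C[2:],.056)]);print(P)
print('lens',np.linalg.norm(P[0]-P[1]),np.linalg.norm(P[2]-P[3]),np.linalg.norm(P[0]-P[2]),np.linalg.norm(P[1]-P[3]))
c=P[:,:2].mean(0); ax=(P[0]+P[1]-P[2]-P[3])[:2]; ay=(P[0]+P[2]-P[1]-P[3])[:2]
print('centre',c,'yaw',np.arctan2(ax[1],ax[0]),np.arctan2(ay[1],ay[0])-np.pi/2)
zs=lambda p:[250+p[0]/6-.5+.083,175+p[1]/6-.5+.083]
S=[zs(p) for p in[(585,48),(745,390),(48,92),(108,553)]]
Q=np.vstack([onz(s,S[:2],.052),onz(s,S[2:3],.056),onz(s,S[3:],0)]);print('side',Q)
print('roll tri',tri(t,z((371,279)),s,zs((436,320))))
# drive top face
for f,nm,box in((t,'top',(145,220,205,280)),(s,'side',(210,155,260,200))):
    x0,y0,x1,y1=box; im=cv2.resize(f['img'][y0:y1,x0:x1],None,fx=8,fy=8,interpolation=cv2.INTER_CUBIC)
    hsv=cv2.cvtColor(im,cv2.COLOR_RGB2HSV); 
    m=((hsv[...,1]<70)&(hsv[...,2]>95)).astype(np.uint8)
    m=cv2.morphologyEx(m,cv2.MORPH_CLOSE,np.ones((25,25)))
    cs,_=cv2.findContours(m,0,2); k=max(cs,key=cv2.contourArea)
    pts=(k.reshape(-1,2)+.5)/8+[x0,y0]-.5
    W=onz(f,pts,.008)[:,:2].astype(np.float32)*1000
    r=cv2.minAreaRect(W); print(nm,r, cv2.boxPoints(r))
    v=im[:,:,::-1].copy(); cv2.drawContours(v,[k],-1,(0,0,255),1); cv2.imwrite('pics/m_%s.png'%nm,v)
```

```text
[[ 0.6884  0.0701  0.052 ]
 [ 0.6383 -0.1405  0.052 ]
 [ 0.4631  0.1246  0.056 ]
 [ 0.4117 -0.0833  0.056 ]]
lens 0.21643508747725093 0.2141680811255 0.2318256149119151 0.23379225234171033
centre [ 0.5504 -0.0073] yaw -0.2421838655186017 -0.23797896443955846
side [[ 0.693   0.0733  0.052 ]
 [ 0.6393 -0.1345  0.052 ]
 [ 0.4657  0.1266  0.056 ]
 [ 0.4135 -0.075   0.    ]]
roll tri (array([ 0.5639, -0.0412,  0.0345]), np.float64(0.002095921469784113))
top ((443.01513671875, 270.3705139160156), (56.732337951660156, 79.90141296386719), 75.07227325439453) [[397.1056 253.253 ]
 [474.3104 232.6703]
 [488.9247 287.488 ]
 [411.7198 308.0707]]
side ((441.887939453125, 269.5380859375), (65.9830322265625, 78.72207641601562), 74.92488098144531) [[395.3009 247.9192]
 [471.3138 227.4447]
 [488.475  291.157 ]
 [412.4621 311.6314]]
```

The triangulated roll at (0.564,-0.041,0.0345) agrees with the case corners. They give a streamer centre of about (0.552,-0.007) and a yaw of about -0.24. The drive is at about (0.4435,0.271) with yaw -0.26. Next I refine the clip position and work out the move in tool axes.

```bash
cat >> h.py <<'E'
from scipy.spatial.transform import Rotation as Ro
YAW=-0.240; SC=np.array([.552,-.0072])
def sw(x,y,z):  # streamer mm -> world m
    c,s=np.cos(YAW),np.sin(YAW); return np.array([SC[0]+(c*x-s*y)/1e3,SC[1]+(s*x+c*y)/1e3,z/1e3])
def tool():
    st=env.state(); q=st['tcp_rot']; return st,Ro.from_quat([q[1],q[2],q[3],q[0]]).as_matrix()
def plan(target):  # TCP target world -> tool shift mm (current axes)
    st,R=tool(); return R.T@(np.array(target)-st['eef_pos'])*1e3
E
python3 - <<'E'
from h import *
np.set_printoptions(precision=4,suppress=True)
t=load('top0');s=load('side0')
st,R=tool();print(R)
r=sw(18,-30,32);print('roll pred',r,proj(t,r),proj(s,r))
for p in [(26,-61,17),(62,-61,17),(26,1,17),(62,1,17),(80,-30,36)]: print(p,proj(t,sw(*p)),proj(s,sw(*p)))
yt=np.arctan2(R[1,2],R[0,2]); print('tool z yaw',yt, 'want',YAW-np.pi/2,YAW+np.pi/2)
v=t['img'][:,:,::-1].copy(); v=cv2.resize(v[132:262,230:360],(600,600),interpolation=cv2.INTER_CUBIC)
for p in [(26,-58,17),(62,-58,17),(26,-2,17),(62,-2,17),(80,-30,36),(18,-19,38),(18,-41,38),(115,110,52),(115,-110,52),(-115,-110,56),(-115,110,56)]:
    u=(proj(t,sw(*p))[0]+.5-[230,132])*600/130; cv2.circle(v,tuple(int(k) for k in u),3,(0,0,255),-1)
cv2.imwrite('pics/ov.png',v)
E
```

```text
[[-0.0005 -0.916   0.4012]
 [-0.0009  0.4012  0.916 ]
 [-1.      0.0001 -0.001 ]]
roll pred [ 0.5624 -0.0406  0.032 ] [[309.5923 193.4357]] [[321.901 228.634]]
(26, -61, 17) [[322.7447 194.655 ]] [[328.0258 242.1746]]
(62, -61, 17) [[325.7637 180.3374]] [[343.2514 240.4864]]
(26, 1, 17) [[297.0461 189.0547]] [[321.6923 224.3079]]
(62, 1, 17) [[300.2649 174.8217]] [[336.1934 222.7969]]
(80, -30, 36) [[315.1664 167.9921]] [[347.9002 224.6278]]
tool z yaw 1.1579812258249733 want -1.8107963267948965 1.3307963267948966
```

View pics/ov.png

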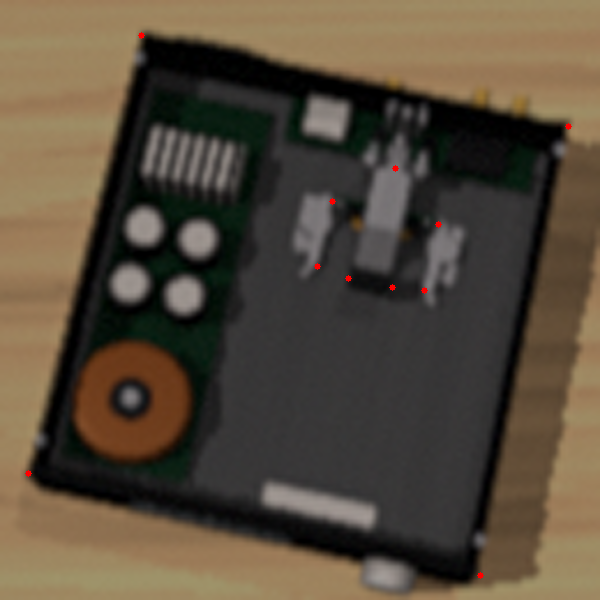

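The overlay puts the guide edges and the roll ends within about 1 mm of the predictions. I'll move above the roll.

>>> {"api": "jog_arm", "payload": {
  "commands": [
    [[0, 0, 0, -0.087], [0, 0, 0, -0.086], [0, -25, -29, 0], [0, -25, -29, 0], [0, -25, -29, 0], [0, -25, -29, 0], [0, -25, -29, 0], [0, -25, -29, 0]]
  ],
  "fingers": 0.6,
  "squeeze": 40
}}

```text
time: 0.77
eef_pos: [0.3554, 0.3662, 0.4046]
tcp_rot: [0.556, -0.437, 0.556, 0.437]
force: [0.3, -0.4, -0.8]
width: 0.047
```

>>> {"api": "jog_arm", "payload": {
  "commands": [
    [[0, -25, -29, 0], [0, -25, -29, 0], [0, -25, -29, 0], [0, -25, -29, 0], [0, -25, -29, 0], [0, -25, -29, 0], [0, -25, -29, 0], [0, -25, -29, 0]]
  ]
}}

```text
time: 1.43
eef_pos: [0.4947, 0.0931, 0.4047]
tcp_rot: [0.556, -0.437, 0.556, 0.437]
force: [-0.0, 1.0, -0.3]
width: 0.0381
```

Run:
```python
from h import *
np.set_printoptions(precision=4,suppress=True)
st,R=tool();print(st['time'],st['eef_pos'],R,st['width'])
p=sw(18,-30,43+171); print(plan(p)); print('yawerr',np.arctan2(R[1,2],R[0,2])-YAW-np.pi/2)
```

```text
1.4333 [0.4947 0.0931 0.4047] [[-0.0002 -0.9714  0.2375]
 [ 0.0001  0.2375  0.9714]
 [-1.      0.0002  0.    ]] 0.03814277268772494
[ 190.6503  -97.5232 -113.8593]
yawerr 0.00016298257633007296
```

>>> {"api": "jog_arm", "payload": {
  "commands": [
    [[0, -24, -28.5, 0], [0, -24, -28.5, 0], [0, -24.5, -28.5, 0], [0, -25, -28.5, 0], [30, 0, 0, 0], [30, 0, 0, 0], [30, 0, 0, 0], [30, 0, 0, 0]]
  ]
}}

```text
time: 2.1
eef_pos: [0.5617, -0.0392, 0.2833]
tcp_rot: [0.556, -0.436, 0.556, 0.436]
force: [0.7, 0.3, -0.8]
width: 0.0382
```

Run:
```python
from h import *
np.set_printoptions(precision=4,suppress=True)
st,R=tool();print(st['time'],st['eef_pos'],st['width'])
p=sw(18,-30,43+171); print(plan(p))
a=grab('top','t1');b=grab('side','s1')
A=cv2.resize(a['img'][110:270,220:380],(400,400),interpolation=cv2.INTER_CUBIC);B=cv2.resize(b['img'][140:270,250:380],(400,400),interpolation=cv2.INTER_CUBIC)
cv2.imwrite('pics/v1.png',np.hstack([A,B])[:,:,::-1])
```

```text
2.1 [ 0.5617 -0.0392  0.2833] 0.03821999849762799
[69.2953 -1.0107 -1.2186]
```

View pics/v1.png

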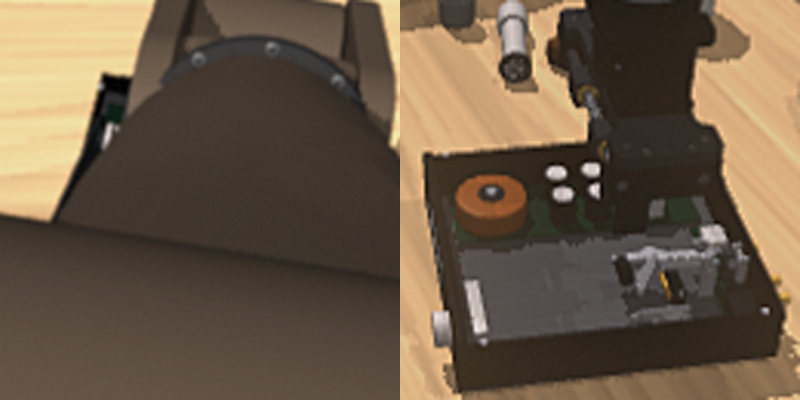

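The side view shows the gripper body's narrow side (about 75 mm) along the streamer's x, which leaves clearance for the open clip. Descending to the roll.

>>> {"api": "jog_arm", "payload": {
  "commands": [
    [[11, -1, -1, 0], [12, 0, 0, 0], [12, 0, 0, 0], [12, 0, 0, 0], [12, 0, 0, 0], [10, 0, 0, 0], [0, 0, 0, 0], [0, 0, 0, 0]]
  ]
}}

```text
time: 2.87
eef_pos: [0.5629, -0.0401, 0.2162]
tcp_rot: [0.556, -0.437, 0.556, 0.437]
force: [0.8, -0.2, -0.1]
width: 0.0381
```

>>> {"api": "jog_arm", "payload": {
  "commands": [
    [[0, 0, 0, 0], [0, 0, 0, 0], [0, 0, 0, 0], [0, 0, 0, 0], [0, 0, 0, 0], [0, 0, 0, 0], [0, 0, 0, 0], [0, 0, 0, 0]]
  ],
  "fingers": 1,
  "squeeze": 45
}}

```text
time: 3.53
eef_pos: [0.5628, -0.0403, 0.2162]
tcp_rot: [0.556, -0.437, 0.556, 0.436]
force: [-1.4, -3.4, 5.5]
width: 0.0213
```

Run:
```python
from h import *
np.set_printoptions(precision=4,suppress=True)
st,R=tool();print(st['time'],st['eef_pos'],st['width'],st['force'])
p=sw(18,-30,43+171); print(plan(p))
b=grab('side','s2')
B=cv2.resize(b['img'][140:270,250:380],(600,600),interpolation=cv2.INTER_CUBIC)
cv2.imwrite('pics/v2.png',B[:,:,::-1])
# arc: cumulative tool offsets for angles
for a in np.arange(0,1.81,.1):
    ph=a-.0645; print(round(a,2),'up',round(62.1*(np.sin(ph)-np.sin(-.0645)),1),'rear',round(62.1*(np.cos(.0645)-np.cos(ph)),1))
```

```text
3.5333 [ 0.5628 -0.0403  0.2162] 0.02128763286154232 [-1.393  -3.4234  5.527 ]
[ 2.1707  0.3236 -0.4473]
0.0 up 0.0 rear 0.0
0.1 up 6.2 rear -0.1
0.2 up 12.4 rear 0.4
0.3 up 18.5 rear 1.6
0.4 up 24.4 rear 3.3
0.5 up 30.2 rear 5.7
0.6 up 35.7 rear 8.6
0.7 up 40.9 rear 12.0
0.8 up 45.7 rear 15.9
0.9 up 50.1 rear 20.3
1.0 up 54.0 rear 25.1
1.1 up 57.4 rear 30.3
1.2 up 60.3 rear 35.8
1.3 up 62.6 rear 41.5
1.4 up 64.4 rear 47.5
1.5 up 65.5 rear 53.6
1.6 up 66.1 rear 59.8
1.7 up 66.0 rear 66.0
1.8 up 65.3 rear 72.2
```

View pics/v2.png

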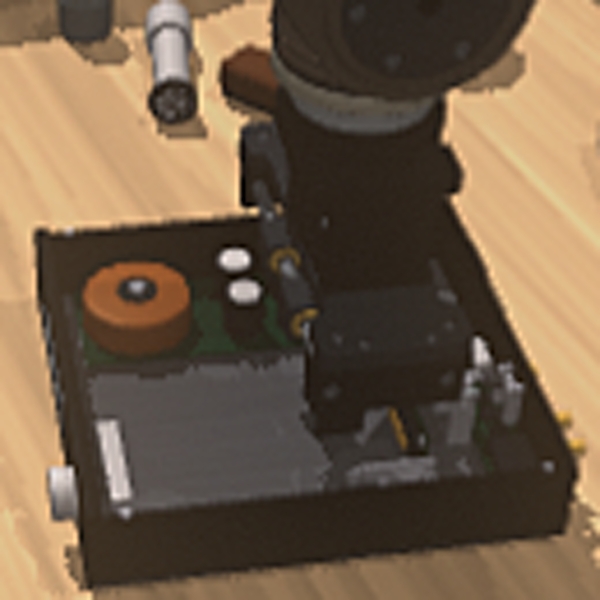

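The width stopped at 21.3 mm, so the roll is pinched. Swinging it up the arc.

>>> {"api": "jog_arm", "payload": {
  "commands": [
    [[-6.2, 0, 0, 0], [-6.2, -0.5, 0, 0], [-6.1, -1.2, 0, 0], [-5.9, -1.7, 0, 0], [-5.8, -2.4, 0, 0], [-5.5, -2.9, 0, 0], [-5.2, -3.4, 0, 0], [-4.8, -3.9, 0, 0]]
  ]
}}

```text
time: 4.25
eef_pos: [0.5779, -0.0439, 0.262]
tcp_rot: [0.556, -0.436, 0.557, 0.437]
force: [-3.9, -4.4, -5.6]
width: 0.0208
```

Run:
```python
from h import *
b=grab('side','s3')
B=cv2.resize(b['img'][140:270,250:380],(600,600),interpolation=cv2.INTER_CUBIC)
cv2.imwrite('pics/v3.png',B[:,:,::-1])
```

```text
(no output)
```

View pics/v3.png

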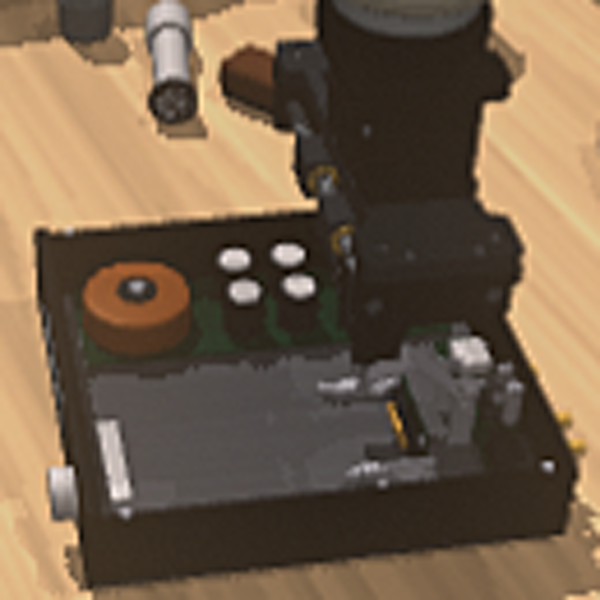

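The clip is about half-way up and still between the fingers. I'll continue the arc to about 1.7.

>>> {"api": "jog_arm", "payload": {
  "commands": [
    [[-4.4, -4.4, 0, 0], [-3.9, -4.8, 0, 0], [-3.4, -5.2, 0, 0], [-2.9, -5.5, 0, 0], [-2.3, -5.7, 0, 0], [-1.8, -6.0, 0, 0], [-1.1, -6.1, 0, 0], [-0.6, -6.2, 0, 0]]
  ]
}}

```text
time: 4.97
eef_pos: [0.6215, -0.0547, 0.2844]
tcp_rot: [0.557, -0.438, 0.555, 0.436]
force: [-0.7, -5.2, 5.5]
width: 0.0207
```

>>> {"api": "jog_arm", "payload": {
  "commands": [
    [[0, -6.2, 0, 0], [0.4, -3, 0, 0], [0, 0, 0, 0], [0, 0, 0, 0], [0, 0, 0, 0], [0, 0, 0, 0], [0, 0, 0, 0], [0, 0, 0, 0]]
  ]
}}

```text
time: 5.63
eef_pos: [0.6308, -0.057, 0.2842]
tcp_rot: [0.557, -0.438, 0.555, 0.435]
force: [2.4, -7.0, 7.5]
width: 0.0208
```

>>> {"api": "jog_arm", "payload": {
  "commands": [
    [[0, 0, 0, 0], [0, 0, 0, 0], [0, 0, 0, 0], [0, 0, 0, 0], [-20, 0, 0, 0], [-20, 0, 0, 0], [-20, 0, 0, 0], [-20, 0, 0, 0]]
  ],
  "fingers": 0.6
}}

```text
time: 6.3
eef_pos: [0.6297, -0.0563, 0.3623]
tcp_rot: [0.556, -0.436, 0.556, 0.437]
force: [0.1, -0.5, 0.8]
width: 0.0379
```

Run:
```python
from h import *
b=grab('side','s4')
B=cv2.resize(b['img'][140:270,250:380],(600,600),interpolation=cv2.INTER_CUBIC)
cv2.imwrite('pics/v4.png',B[:,:,::-1])
st,R=tool(); print(st['eef_pos'],plan([.4195,.2776,.35]))
```

```text
[ 0.63015674 -0.05628587  0.36639269] [ 15.11792501 283.92242992 274.37976879]
```

View pics/v4.png

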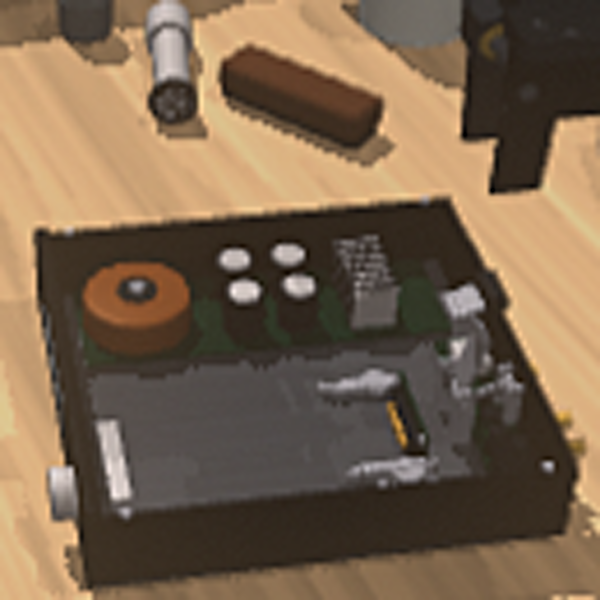

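The clip stands open, upright in the image near (465,350). Next I go to the drive.

>>> {"api": "jog_arm", "payload": {
  "commands": [
    [[0, 28, 27, 0], [0, 28, 27, 0], [0, 28, 27, 0], [0, 28, 27, 0], [0, 28, 27, 0], [0, 28, 27, 0], [0, 28, 27, 0], [0, 28, 27, 0]]
  ],
  "fingers": 0.15
}}

```text
time: 7.02
eef_pos: [0.4621, 0.2079, 0.3616]
tcp_rot: [0.556, -0.437, 0.556, 0.437]
force: [0.9, 0.0, 0.1]
width: 0.0799
```

>>> {"api": "jog_arm", "payload": {
  "commands": [
    [[5, 30, 29, 0], [5, 30, 29, 0], [20, 0, 0, 0.02], [30, 0, 0, 0], [20, 0, 0, 0], [0, 0, 0, 0], [0, 0, 0, 0], [0, 0, 0, 0]]
  ]
}}

```text
time: 7.68
eef_pos: [0.4197, 0.2766, 0.2825]
tcp_rot: [0.561, -0.431, 0.56, 0.431]
force: [-0.1, 0.8, 0.5]
width: 0.081
```

Run:
```python
from h import *
np.set_printoptions(precision=4,suppress=True)
st,R=tool(); print(st['eef_pos'],st['width'],plan([.4195,.2776,.1915]),np.arctan2(R[1,2],R[0,2])-np.pi/2)
a=grab('top','t5');b=grab('side','s5')
A=cv2.resize(a['img'][200:300,130:230],(400,400),interpolation=cv2.INTER_CUBIC);B=cv2.resize(b['img'][110:210,190:290],(400,400),interpolation=cv2.INTER_CUBIC)
cv2.imwrite('pics/v5.png',np.hstack([A,B])[:,:,::-1])
```

```text
[0.4197 0.2766 0.2825] 0.08096741813330126 [91.0099  0.5109  0.8441] -0.25999455455742404
```

View pics/v5.png

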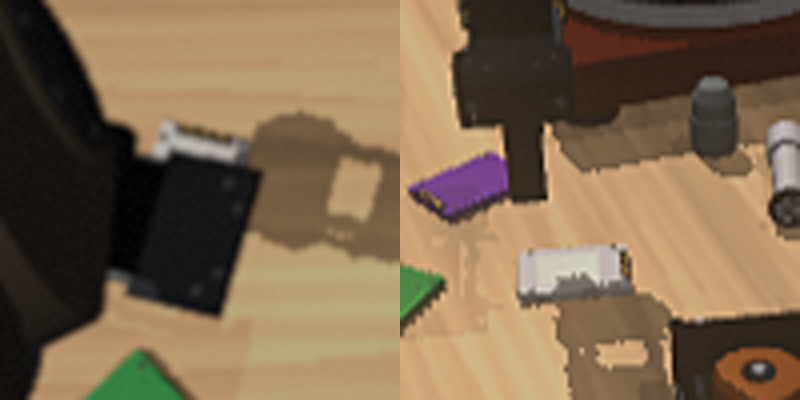

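>>> {"api": "jog_arm", "payload": {
  "commands": [
    [[20, 0.5, 0.8, 0], [20, 0, 0, 0], [18, 0, 0, 0], [14, 0, 0, 0], [10, 0, 0, 0], [6, 0, 0, 0], [2.8, 0, 0, 0], [0, 0, 0, 0]]
  ]
}}

```text
time: 8.45
eef_pos: [0.4193, 0.2774, 0.1909]
tcp_rot: [0.561, -0.431, 0.56, 0.431]
force: [0.1, -0.4, -0.0]
width: 0.0808
```

Run:
```python
from h import *
np.set_printoptions(precision=4,suppress=True)
st,R=tool(); print(st['eef_pos'],st['width'],st['force'],plan([.4195,.2776,.1915]))
a=grab('top','t6');b=grab('side','s6')
A=cv2.resize(a['img'][200:300,130:230],(400,400),interpolation=cv2.INTER_CUBIC);B=cv2.resize(b['img'][130:210,200:280],(400,400),interpolation=cv2.INTER_CUBIC)
cv2.imwrite('pics/v6.png',np.hstack([A,B])[:,:,::-1])
```

```text
[0.4193 0.2774 0.1909] 0.08080071676946596 [ 0.1012 -0.4407 -0.0445] [-0.5847 -0.1822  0.2166]
```

View pics/v6.png

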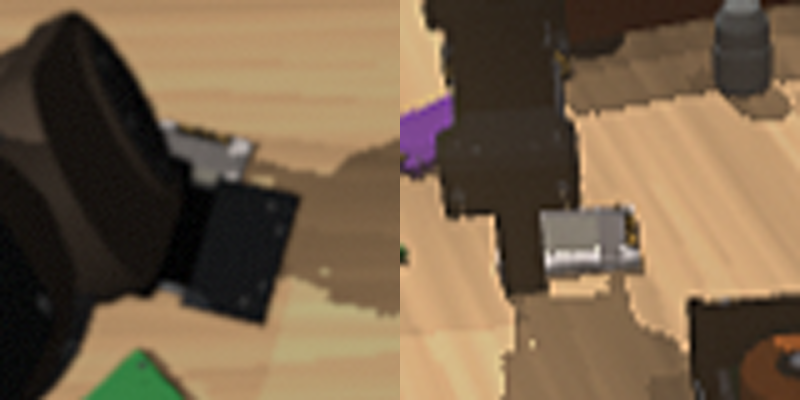

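The fingers straddle the drive. Closing on it.

>>> {"api": "jog_arm", "payload": {
  "commands": [
    [[-1, 0, 0, 0], [0, 0, 0, 0], [0, 0, 0, 0], [0, 0, 0, 0], [0, 0, 0, 0], [0, 0, 0, 0], [0, 0, 0, 0], [0, 0, 0, 0]]
  ],
  "fingers": 1,
  "squeeze": 30
}}

```text
time: 9.22
eef_pos: [0.4191, 0.2774, 0.1919]
tcp_rot: [0.561, -0.431, 0.56, 0.431]
force: [-1.0, 0.3, 4.7]
width: 0.0536
```

>>> {"api": "jog_arm", "payload": {
  "commands": [
    [[0, 0, 0, 0], [0, 0, 0, 0], [-5, 0, 0, 0], [-20, 0, 0, 0], [-30, 0, 0, 0], [-30, 0, 0, 0], [-30, 0, 0, 0], [-20, 0, 0, 0]]
  ]
}}

```text
time: 9.88
eef_pos: [0.4189, 0.2774, 0.3294]
tcp_rot: [0.561, -0.431, 0.56, 0.431]
force: [0.5, -0.3, 0.3]
width: 0.0538
```

Run:
```python
from h import *
np.set_printoptions(precision=4,suppress=True)
st,R=tool(); print(st['eef_pos'],st['width'],st['force'],st['wrist_torque'])
a=grab('top','t7');b=grab('side','s7')
A=cv2.resize(a['img'][180:280,130:230],(400,400),interpolation=cv2.INTER_CUBIC);B=cv2.resize(b['img'][90:190,190:290],(400,400),interpolation=cv2.INTER_CUBIC)
cv2.imwrite('pics/v7.png',np.hstack([A,B])[:,:,::-1])
```

```text
[0.4189 0.2774 0.3294] 0.053752590800561786 [ 0.5162 -0.3466  0.3007] [ 0.0541 -0.0073 -0.0458]
```

View pics/v7.png

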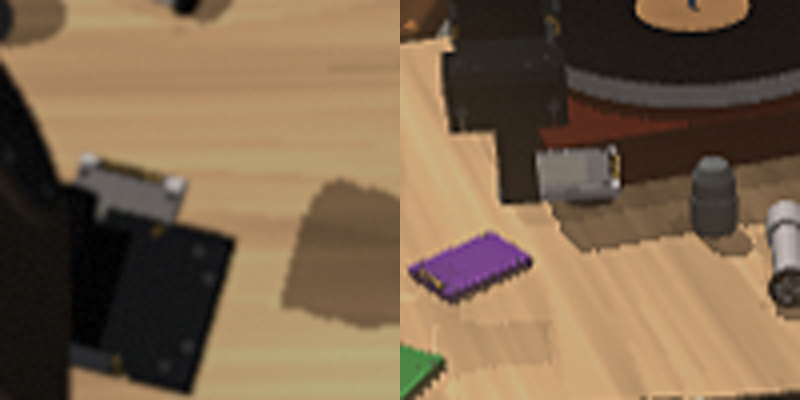

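Run:
```python
from h import *
np.set_printoptions(precision=4,suppress=True)
t=load('t7'); st,R=tool()
u=[[130+x/4-.375,180+y/4-.375] for x,y in((80,156),(188,179))]
P=onz(t,u,.1455);print(P,np.linalg.norm(P[0]-P[1]))
m=P.mean(0);print('nose rel tool',R.T@(m-st['eef_pos'])*1e3, 'yaw',np.arctan2(P[0,1]-P[1,1],P[0,0]-P[1,0])-np.pi/2, np.arctan2(R[1,2],R[0,2])-np.pi/2)
# target: gripper at streamer x=-56,y=-30
p=sw(-56,-30,0); p[2]=.3294
print('above',p,plan(p),'turned axes:',Ro.from_euler('x',0).as_matrix() is None)
YT=Ro.from_euler('z',YAW).as_matrix(); d=p-st['eef_pos']; print('streamer dx dy',YT.T@d*1e3)
```

```text
[[0.4868 0.2878 0.1455]
 [0.4742 0.2334 0.1455]] 0.055893140877770704
nose rel tool [184.5099 -62.8102  -1.2961] yaw -0.22717857167655553 -0.2597377317874736
above [ 0.4905 -0.023   0.3294] [  -0.0395 -146.0857 -272.161 ] turned axes: False
streamer dx dy [ 140.6844 -274.9916   -0.3543]
```

>>> {"api": "jog_arm", "payload": {
  "commands": [
    [[0, 0, 0, -0.02], [0, -15, -30, 0], [0, -15, -30, 0], [0, -15, -30, 0], [0, -15, -30, 0], [0, -15, -30, 0], [0, -15, -30, 0], [0, -15, -30, 0]]
  ]
}}

```text
time: 10.65
eef_pos: [0.4711, 0.0468, 0.3252]
tcp_rot: [0.555, -0.436, 0.557, 0.438]
force: [1.7, 0.9, 0.0]
width: 0.0535
```

>>> {"api": "jog_arm", "payload": {
  "commands": [
    [[0, -18, -32, 0], [0, -17, -32, 0], [30, 0, 0, 0], [30, 0, 0, 0], [10, 0, 0, 0], [0, 0, 0, 0], [0, 0, 0, 0], [0, 0, 0, 0]]
  ]
}}

```text
time: 11.32
eef_pos: [0.4902, -0.0216, 0.2574]
tcp_rot: [0.556, -0.437, 0.556, 0.437]
force: [0.0, 0.2, -0.5]
width: 0.0538
```

Run:
```python
from h import *
np.set_printoptions(precision=4,suppress=True)
st,R=tool(); print(st['eef_pos'],st['width'],st['force'],np.arctan2(R[1,2],R[0,2])-np.pi/2,plan(sw(-56,-30,203)))
a=grab('top','t8');b=grab('side','s8')
A=cv2.resize(a['img'][130:270,220:360],(400,400),interpolation=cv2.INTER_CUBIC);B=cv2.resize(b['img'][140:280,240:380],(400,400),interpolation=cv2.INTER_CUBIC)
cv2.imwrite('pics/v8.png',np.hstack([A,B])[:,:,::-1])
```

```text
[ 0.4902 -0.0216  0.2574] 0.05380570891019702 [ 0.0489  0.2273 -0.5061] -0.23870633257213436 [54.4269 -0.5398 -1.3084]
```

View pics/v8.png

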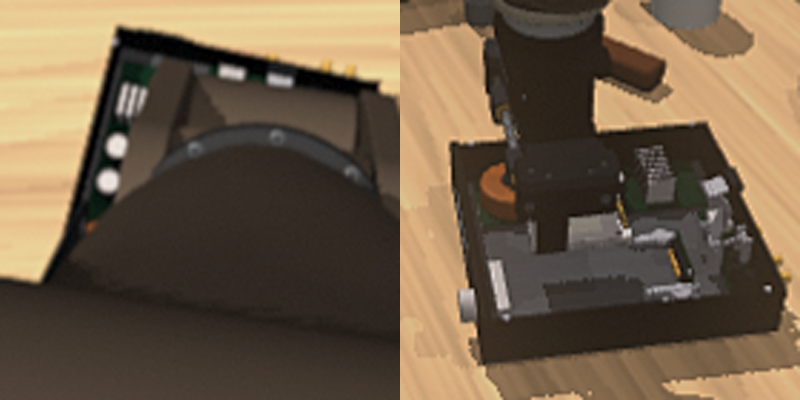

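>>> {"api": "jog_arm", "payload": {
  "commands": [
    [[10, -0.5, -1.3, 0], [12, 0, 0, 0], [12, 0, 0, 0], [10, 0, 0, 0], [6, 0, 0, 0], [3, 0, 0, 0], [0, 0, 0, 0], [0, 0, 0, 0]]
  ]
}}

```text
time: 12.08
eef_pos: [0.4903, -0.0234, 0.2038]
tcp_rot: [0.556, -0.437, 0.556, 0.437]
force: [-0.7, 0.3, -1.2]
width: 0.0534
```

Run:
```python
from h import *
np.set_printoptions(precision=4,suppress=True)
st,R=tool(); print(st['eef_pos'],st['width'],st['force'],np.arctan2(R[1,2],R[0,2])-np.pi/2,plan(sw(-56,-30,202)))
b=grab('side','s9')
x0,y0=250,180
B=cv2.resize(b['img'][y0:y0+90,x0:x0+130],(780,540),interpolation=cv2.INTER_CUBIC)[:,:,::-1].copy()
for p in [(26,-58,17),(62,-58,17),(26,-2,17),(62,-2,17)]:
    u=(proj(b,sw(*p))[0]+.5-[x0,y0])*6; cv2.circle(B,tuple(int(k) for k in u),2,(0,0,255),-1)
n=sw(8.5,-30,18)
for dx,dy in((8.5,-27),(8.5,27)):
    u=(proj(b,sw(dx,-30+dy,19))[0]+.5-[x0,y0])*6; cv2.circle(B,tuple(int(k) for k in u),2,(0,255,0),-1)
cv2.imwrite('pics/v9.png',B)
```

```text
[ 0.4903 -0.0234  0.2038] 0.053412190713602446 [-0.6989  0.2692 -1.1699] -0.2397309176609126 [ 1.8329 -0.1235  0.3953]
```

View pics/v9.png

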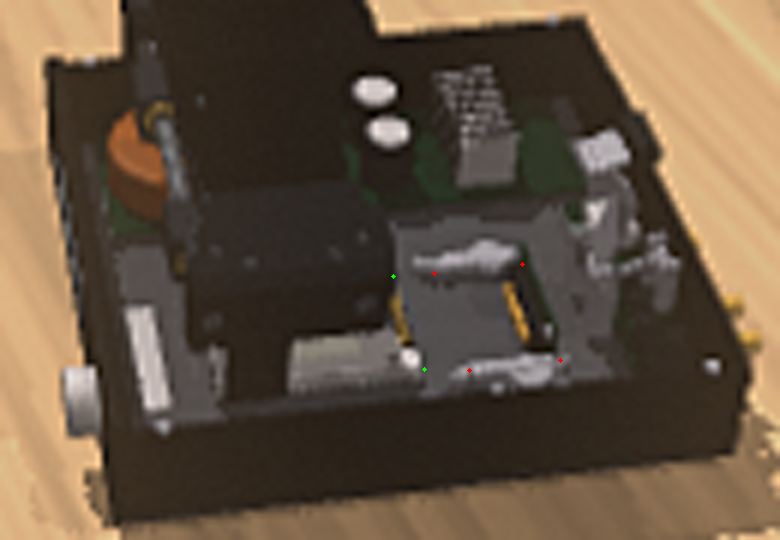

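The drive sits 1–2 mm above the floor, within about 1 mm of the centre line. I'll lower it onto the floor, then slide it in slowly while watching the forces.

>>> {"api": "jog_arm", "payload": {
  "commands": [
    [[0.8, 0, 0, 0], [0.5, 0, 0, 0], [0.3, 0, 0, 0], [0, -3, 0, 0], [0, -3, 0, 0], [0, -3, 0, 0], [0, 0, 0, 0], [0, 0, 0, 0]]
  ]
}}

```text
time: 12.8
eef_pos: [0.4991, -0.0255, 0.2021]
tcp_rot: [0.556, -0.437, 0.556, 0.437]
force: [-0.2, -0.3, -1.3]
width: 0.0537
```

>>> {"api": "jog_arm", "payload": {
  "commands": [
    [[0, -2, 0, 0], [0, -2, 0, 0], [0, -2, 0, 0], [0, -2, 0, 0], [0, 0, 0, 0], [0, 0, 0, 0], [0, 0, 0, 0], [0, 0, 0, 0]]
  ]
}}

```text
time: 13.47
eef_pos: [0.5066, -0.0274, 0.2021]
tcp_rot: [0.556, -0.437, 0.556, 0.437]
force: [-0.0, -0.0, -0.7]
width: 0.0538
```

Run:
```python
from h import *
np.set_printoptions(precision=4,suppress=True)
st,R=tool(); YT=Ro.from_euler('z',YAW).as_matrix()
print(st['eef_pos'],'F streamer',YT.T@st['force'],'T',YT.T@st['wrist_torque'],plan(sw(-39,-30,202)))
b=grab('side','s10')
x0,y0=300,205
B=cv2.resize(b['img'][y0:y0+50,x0:x0+65],(780,600),interpolation=cv2.INTER_CUBIC)[:,:,::-1].copy()
cv2.imwrite('pics/v10.png',B)
```

```text
[ 0.5066 -0.0274  0.2021] F streamer [-0.0371 -0.0465 -0.6629] T [-0.001  -0.0038  0.0326] [ 0.0957 -0.2952  0.4027]
```

View pics/v10.png

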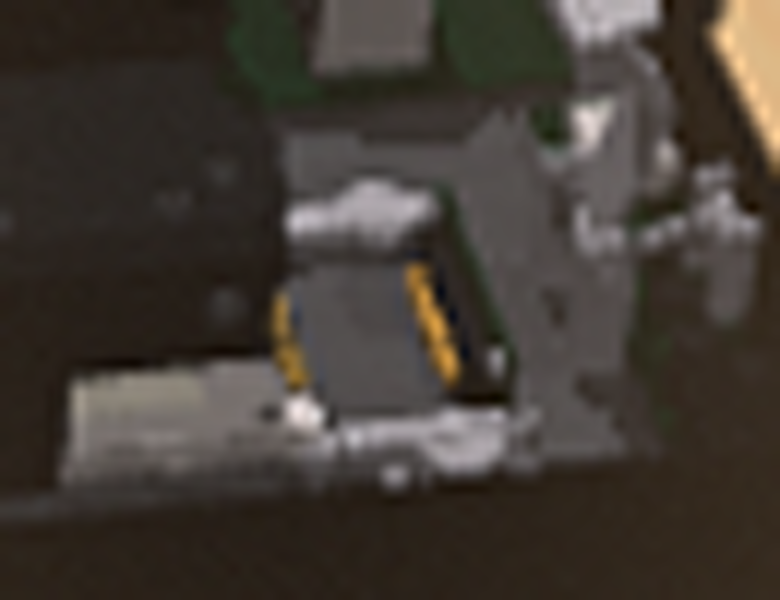

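>>> {"api": "jog_arm", "payload": {
  "commands": [
    [[0, -2, 0, 0], [0, -2, 0, 0], [0, -2, 0, 0], [0, -2, 0, 0], [0, -1, 0, 0], [0, -1, 0, 0], [0, 0, 0, 0], [0, 0, 0, 0]]
  ]
}}

```text
time: 14.18
eef_pos: [0.5165, -0.0297, 0.2021]
tcp_rot: [0.556, -0.437, 0.556, 0.437]
force: [0.1, 3.3, -1.7]
width: 0.0537
```

```bash
cat > f.py <<'E'
from h import *
np.set_printoptions(precision=4,suppress=True)
st,R=tool(); YT=Ro.from_euler('z',YAW).as_matrix()
print(st['time'],st['eef_pos'],st['width'],'F streamer',YT.T@st['force'],'T',YT.T@st['wrist_torque'],'yaw',np.arctan2(R[1,2],R[0,2])-np.pi/2)
print('TCP in streamer',YT.T@(st['eef_pos']-np.r_[SC,0])*1e3)
E
python3 f.py
```

```text
14.1833 [ 0.5165 -0.0297  0.2021] 0.05373477579656364 F streamer [-0.646   3.2385 -1.6721] T [0.6683 0.11   0.1296] yaw -0.23965857851791994
TCP in streamer [-29.1571 -30.3276 202.1073]
```

A lateral force of +3.2 N shows it touching the -y guide, so I'll ease it over by 0.7 mm and continue.

>>> {"api": "jog_arm", "payload": {
  "commands": [
    [[0, 0, 0.7, 0], [0, -1, 0, 0], [0, -1, 0, 0], [0, -1, 0, 0], [0, -1, 0, 0], [0, -1, 0, 0], [0, 0, 0, 0], [0, 0, 0, 0]]
  ]
}}

```text
time: 14.85
eef_pos: [0.5214, -0.0303, 0.2021]
tcp_rot: [0.556, -0.437, 0.556, 0.437]
force: [-0.1, -0.6, -1.0]
width: 0.0532
```

```bash
python3 f.py
```

```text
14.85 [ 0.5214 -0.0303  0.2021] 0.05321838068492634 F streamer [ 0.0597 -0.5755 -1.0105] T [ 0.0155  0.0693 -0.0234] yaw -0.2398327564719458
TCP in streamer [-24.1785 -29.7252 202.0914]
```

>>> {"api": "jog_arm", "payload": {
  "commands": [
    [[0, -1, 0, 0], [0, -1, 0, 0], [0, -1, 0, 0], [0, -1, 0, 0], [0, -1, 0, 0], [0, -1, 0, 0], [0, -1, 0, 0], [0, -1, 0, 0]]
  ]
}}

```text
time: 15.52
eef_pos: [0.5289, -0.0321, 0.2019]
tcp_rot: [0.556, -0.436, 0.557, 0.437]
force: [-4.0, 1.2, 0.2]
width: 0.0534
```

```bash
python3 f.py
```

```text
15.5167 [ 0.5289 -0.0321  0.2019] 0.0534180906332335 F streamer [-4.1476  0.2505  0.1979] T [0.227  0.642  0.0079] yaw -0.2397473164400199
TCP in streamer [-16.4953 -29.662  201.946 ]
```

It has reached the springs (4.1 N). I'll reduce the squeeze, so the drive slips in the pads before 40 N, and push in small steps.

>>> {"api": "jog_arm", "payload": {
  "commands": [
    [[0, -0.5, 0, 0], [0, -0.5, 0, 0], [0, -0.5, 0, 0], [0, -0.5, 0, 0], [0, -0.5, 0, 0], [0, -0.5, 0, 0], [0, 0, 0, 0], [0, 0, 0, 0]]
  ],
  "squeeze": 18
}}

```text
time: 16.18
eef_pos: [0.5323, -0.0329, 0.2021]
tcp_rot: [0.556, -0.437, 0.556, 0.436]
force: [-1.4, 2.1, -0.8]
width: 0.0533
```

```bash
python3 f.py
```

```text
16.1833 [ 0.5323 -0.0329  0.2021] 0.053339537966315916 F streamer [-1.8251  1.7513 -0.8245] T [0.2994 0.4381 0.066 ] yaw -0.23979078833626022
TCP in streamer [-13.0614 -29.6948 202.1451]
```

>>> {"api": "jog_arm", "payload": {
  "commands": [
    [[0, -0.5, 0, 0], [0, -0.5, 0, 0], [0, -0.5, 0, 0], [0, -0.5, 0, 0], [0, -0.5, 0, 0], [0, -0.5, 0, 0], [0, -0.5, 0, 0], [0, -0.5, 0, 0]]
  ]
}}

```text
time: 16.85
eef_pos: [0.5358, -0.0339, 0.202]
tcp_rot: [0.556, -0.436, 0.556, 0.437]
force: [-4.1, 2.6, -0.4]
width: 0.0537
```

```bash
python3 f.py
```

```text
16.85 [ 0.5358 -0.0339  0.202 ] 0.053707189118480964 F streamer [-4.5795  1.5431 -0.4328] T [0.2451 1.0843 0.1899] yaw -0.23970224532976614
TCP in streamer [ -9.3564 -29.7265 202.034 ]
```

>>> {"api": "jog_arm", "payload": {
  "commands": [
    [[0, -0.5, 0, 0], [0, -0.5, 0, 0], [0, -0.5, 0, 0], [0, -0.5, 0, 0], [0, -0.5, 0, 0], [0, -0.5, 0, 0], [0, -0.5, 0, 0], [0, -0.5, 0, 0]]
  ]
}}

```text
time: 17.52
eef_pos: [0.5379, -0.0344, 0.2018]
tcp_rot: [0.554, -0.434, 0.558, 0.439]
force: [-15.8, 3.1, 5.6]
width: 0.054
```

```bash
python3 f.py
```

```text
17.5167 [ 0.5379 -0.0344  0.2018] 0.05398253504999421 F streamer [-16.0944  -0.7751   5.6491] T [-0.0785  2.9284 -0.1277] yaw -0.24010954349783686
TCP in streamer [ -7.2557 -29.8173 201.7605]
```

The force climbed to 16 N and the TCP lags behind its command, so this looks like the firm stop. Checking visually.

```bash
python3 - <<'E'
from h import *
b=grab('side','s11')
x0,y0=300,205
B=cv2.resize(b['img'][y0:y0+50,x0:x0+65],(780,600),interpolation=cv2.INTER_CUBIC)[:,:,::-1].copy()
cv2.imwrite('pics/v11.png',B)
E
python3 f.py
```

```text
17.5667 [ 0.5379 -0.0344  0.2017] 0.053488653078841965 F streamer [-16.0546  -0.5527   7.0948] T [-0.113   3.0375 -0.2079] yaw -0.2402209995813327
TCP in streamer [ -7.2094 -29.8107 201.7284]
```

View pics/v11.png

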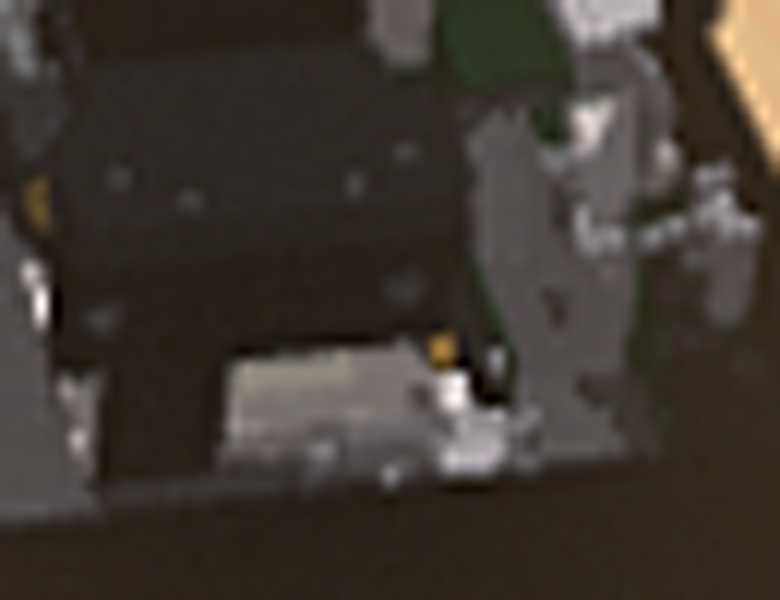

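The drive's nose at (455,380) now covers the connector's contact bar, 31 mm past the mouth, so it looks home. I'll relieve most of the push and release.

>>> {"api": "jog_arm", "payload": {
  "commands": [
    [[0, 0, 0, 0], [0, 0.5, 0, 0], [0, 0.5, 0, 0], [0, 0.3, 0, 0], [0, 0, 0, 0], [0, 0, 0, 0], [0, 0, 0, 0], [0, 0, 0, 0]]
  ]
}}

```text
time: 18.23
eef_pos: [0.5373, -0.0344, 0.2017]
tcp_rot: [0.555, -0.435, 0.557, 0.438]
force: [-10.5, 1.9, 3.2]
width: 0.0535
```

```bash
python3 f.py
```

```text
18.2333 [ 0.5373 -0.0344  0.2017] 0.05346987192638615 F streamer [-10.6683  -0.6279   3.2427] T [-0.183   2.1246 -0.1131] yaw -0.24012610287461134
TCP in streamer [ -7.8167 -29.8778 201.7445]
```

>>> {"api": "jog_arm", "payload": {
  "commands": [
    [[0, 0.5, 0, 0], [0, 0.5, 0, 0], [0, 0, 0, 0], [0, 0, 0, 0], [0, 0, 0, 0], [0, 0, 0, 0], [0, 0, 0, 0], [0, 0, 0, 0]]
  ]
}}

```text
time: 18.9
eef_pos: [0.5369, -0.0343, 0.2018]
tcp_rot: [0.556, -0.436, 0.557, 0.437]
force: [-7.6, 0.9, -0.7]
width: 0.0538
```

>>> {"api": "jog_arm", "payload": {
  "commands": [
    [[0, 0, 0, 0], [0, 0, 0, 0], [0, 0, 0, 0], [0, 0, 0, 0], [0, 0, 0, 0], [-10, 0, 0, 0], [-20, 0, 0, 0], [-30, 0, 0, 0]]
  ],
  "fingers": 0.25
}}

```text
time: 19.57
eef_pos: [0.5374, -0.0343, 0.2618]
tcp_rot: [0.555, -0.436, 0.557, 0.437]
force: [1.0, -0.1, 0.9]
width: 0.071
```

>>> {"api": "jog_arm", "payload": {
  "commands": [
    [[-30, 10, 0, 0], [-30, 20, 0, 0], [-10, 30, 0, 0], [0, 35, 0, 0], [0, 35, 0, 0], [0, 30, 0, 0], [0, 0, 0, 0], [0, 0, 0, 0]]
  ]
}}

```text
time: 20.23
eef_pos: [0.3813, 0.004, 0.3331]
tcp_rot: [0.557, -0.437, 0.556, 0.436]
force: [1.0, 0.1, 0.6]
width: 0.0712
```

```bash
python3 f.py
python3 - <<'E'
from h import *
a=grab('top','t12');b=grab('side','s12')
A=cv2.resize(a['img'][140:230,255:345],(400,400),interpolation=cv2.INTER_CUBIC);B=cv2.resize(b['img'][190:270,290:370],(400,400),interpolation=cv2.INTER_CUBIC)
cv2.imwrite('pics/v12.png',np.hstack([A,B])[:,:,::-1])
E
```

```text
20.2333 [0.3813 0.004  0.3331] 0.07117723746815019 F streamer [0.9121 0.3747 0.5681] T [ 0.0007 -0.0737  0.0341] yaw -0.23941396501697643
TCP in streamer [-168.4506  -29.6844  333.1067]
```

View pics/v12.png

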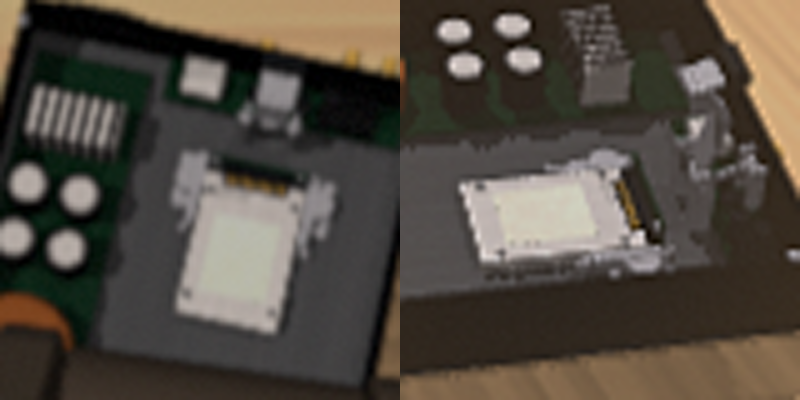

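Run:
```python
from h import *
np.set_printoptions(precision=4,suppress=True)
YT=Ro.from_euler('z',YAW).as_matrix()
loc=lambda P:(P-np.r_[SC,0])@YT*1e3
for n in('top','side'):
    f=load('t12' if n=='top' else 's12');g=load('t8' if 0 else ('top0' if n=='top' else 's9'))
    for nm,h,box in(('now',f,1),('before',g,1)):
        q=proj(f,sw(57,-30,15))[0].astype(int); x0,y0=q-14
        im=h['img'][y0:y0+28,x0:x0+28].astype(int)
        m=(im[...,0]-im[...,2]>50)&(im[...,0]>100)
        ys,xs=np.nonzero(m); 
        if len(xs): 
            L=loc(onz(h,np.c_[xs+x0,ys+y0],.015)); print(n,nm,len(xs),'x',L[:,0].min(),L[:,0].mean(),L[:,0].max(),'y',L[:,1].min(),L[:,1].mean(),L[:,1].max())
f=load('s12')
cv2.imwrite('pics/v13.png',np.hstack([cv2.resize(load(k)['img'][205:250,315:360],(390,390),interpolation=cv2.INTER_NEAREST) for k in('s10','s12')])[:,:,::-1])
# tail corners in top
x0,y0=255,140
u=[[x0+x*90/400-.5,y0+y*90/400-.5] for x,y in((176,318),(277,334))]
L=loc(onz(load('t12'),u,.018));print('tail corners',L, 'nose x',L[:,0].mean()+78.5)
```

```text
top now 4 x 52.096941747919246 52.54959961932697 52.943093664860946 y -44.37349163601438 -35.16672169962538 -24.794546228041117
side now 10 x 51.92698502079079 53.56164153013923 55.03618630288112 y -35.636667292966976 -24.635463103563456 -10.776974179770995
side before 16 x 51.032907737815314 53.01729819487667 55.03618630288112 y -42.250342009407085 -26.642381343968665 -10.776974179770995
tail corners [[-27.6742  -3.6421  18.    ]
 [-24.4001 -57.0956  18.    ]] nose x 52.4628168141131
```

View pics/v13.png

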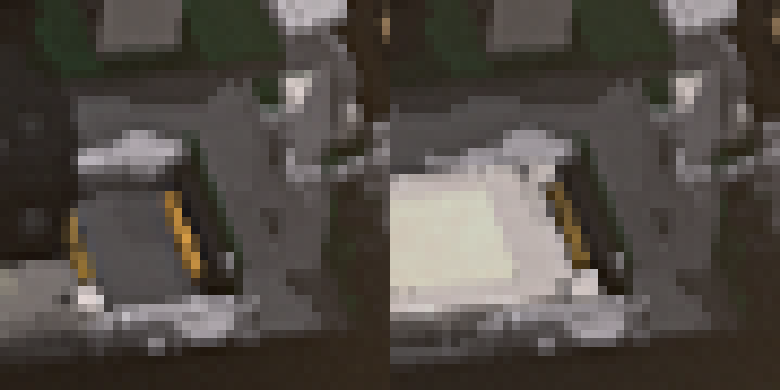

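Run:
```python
from h import *
np.set_printoptions(precision=2,suppress=True)
YT=Ro.from_euler('z',YAW).as_matrix()
loc=lambda P:(P-np.r_[SC,0])@YT*1e3
t=load('top0')
im=t['img'].astype(int)
def gold(f,x0,y0,x1,y1,z):
    im=f['img'][y0:y1,x0:x1].astype(float); w=np.clip(im[...,0]-im[...,2]-25,0,None)*(im[...,0]>60)
    ys,xs=np.nonzero(w>0);W=w[ys,xs]; P=loc(onz(f,np.c_[xs+x0,ys+y0],z)); return len(xs),(P*W[:,None]).sum(0)/W.sum(),P[:,0].min(),P[:,0].max()
# bar free, top0: pixels near zoom (355,222),(405,232)
for zx in((355,222),(405,232)):
    px=int(230+zx[0]*130/600);py=int(132+zx[1]*130/600)
    for z in(.013,.015,.018): print('bar top',z,gold(t,px-3,py-3,px+4,py+4,z))
q=proj(load('t12'),sw(55,-30,18))[0].astype(int);print(q)
print('drive now top',gold(load('t12'),q[0]-14,q[1]-8,q[0]+14,q[1]+8,.018))
# intensity profiles along bay axis in t12, several y, z=.018
for fn in('t12','s12'):
  f=load(fn)
  for y in(-50,-45,-15,-10):
    xs=np.arange(-34,70,2.); P=np.array([sw(x,y,18) for x in xs]); u=proj(f,P).astype(np.float32)
    g=cv2.cvtColor(f['img'],cv2.COLOR_RGB2GRAY); v=cv2.remap(g,u[None,:,0],u[None,:,1],cv2.INTER_LINEAR)[0]
    print(fn,y,' '.join(f'{int(x)}:{k}' for x,k in zip(xs,v) if x<-18 or x>40))
```

```text
bar top 0.013 (7, array([ 54.17, -17.27,  13.  ]), np.float64(51.24627877923785), np.float64(56.63249307876721))
bar top 0.015 (7, array([ 53.56, -17.28,  15.  ]), np.float64(50.64032949838001), np.float64(56.01439736539119))
bar top 0.018 (7, array([ 52.64, -17.29,  18.  ]), np.float64(49.731405577093206), np.float64(55.08725379532715))Traceback (most recent call last):
  File "<stdin>", line 13, in <module>
  File "<stdin>", line 9, in gold
  File "h.py", line 14, in onz
    o,d=ray(f,uv); return o+d*((z-o[2])/d[:,2])[:,None]
        ~~~^^^^^^
  File "h.py", line 11, in ray
    p=cv2.undistortPoints(np.array(uv,float).reshape(-1,1,2),K(f),np.array(f['dist_coeffs'],float)).reshape(-1,2)
      ~~~~~~~~~~~~~~~~~~~^^^^^^^^^^^^^^^^^^^^^^^^^^^^^^^^^^^^^^^^^^^^^^^^^^^^^^^^^^^^^^^^^^^^^^^^^^
cv2.error: OpenCV(4.12.0) /io/opencv/modules/calib3d/src/undistort.dispatch.cpp:347: error: (-215:Assertion failed) CV_IS_MAT(_src) && CV_IS_MAT(_dst) && (_src->rows == 1 || _src->cols == 1) && (_dst->rows == 1 || _dst->cols == 1) && _src->cols + _src->rows - 1 == _dst->rows + _dst->cols - 1 && (CV_MAT_TYPE(_src->type) == CV_32FC2 || CV_MAT_TYPE(_src->type) == CV_64FC2) && (CV_MAT_TYPE(_dst->type) == CV_32FC2 || CV_MAT_TYPE(_dst->type) == CV_64FC2) in function 'cvUndistortPointsInternal'
```

Run:
```python
from h import *
np.set_printoptions(precision=2,suppress=True)
for fn in('t12','s12'):
  f=load(fn)
  for y in(-52,-45,-15,-8):
    xs=np.arange(-34,70,2.); P=np.array([sw(x,y,18) for x in xs]); u=proj(f,P).astype(np.float32)
    g=cv2.cvtColor(f['img'],cv2.COLOR_RGB2GRAY); v=cv2.remap(g,u[None,:,0],u[None,:,1],cv2.INTER_LINEAR)[0]
    print(fn,y,' '.join(f'{int(x)}:{k}' for x,k in zip(xs,v) if x<-14 or x>42))
# start image: drive on table; gold centroid vs nose. drive pose (.444,.2715), yaw -.262
t=load('top0'); D=Ro.from_euler('z',-.262).as_matrix()
for y in(-24,-15,0,15,24):
    xs=np.arange(-46,46,1.); P=np.array([[.444,.2713,.008]+D@[x/1e3,y/1e3,0] for x in xs]); u=proj(t,P).astype(np.float32)
    v=cv2.remap(cv2.cvtColor(t['img'],cv2.COLOR_RGB2GRAY),u[None,:,0],u[None,:,1],cv2.INTER_LINEAR)[0]
    print('table',y,' '.join(f'{int(x)}:{k}' for x,k in zip(xs,v) if x<-34 or x>28))
```

```text
t12 -52 -34:67 -32:66 -30:62 -28:65 -26:86 -24:137 -22:168 -20:174 -18:164 -16:146 44:132 46:133 48:152 50:163 52:151 54:116 56:72 58:37 60:53 62:60 64:59 66:57 68:64
t12 -45 -34:65 -32:63 -30:60 -28:57 -26:78 -24:118 -22:153 -20:171 -18:173 -16:172 44:169 46:158 48:131 50:107 52:84 54:62 56:38 58:20 60:14 62:22 64:38 66:51 68:59
t12 -15 -34:65 -32:65 -30:62 -28:61 -26:81 -24:117 -22:154 -20:171 -18:172 -16:172 44:155 46:141 48:120 50:96 52:79 54:57 56:33 58:17 60:14 62:20 64:34 66:47 68:54
t12 -8 -34:65 -32:65 -30:62 -28:63 -26:81 -24:124 -22:159 -20:170 -18:163 -16:142 44:132 46:131 48:150 50:161 52:152 54:121 56:79 58:47 60:48 62:50 64:50 66:52 68:59
s12 -52 -34:80 -32:80 -30:78 -28:73 -26:75 -24:145 -22:173 -20:182 -18:184 -16:168 44:119 46:153 48:192 50:196 52:189 54:86 56:37 58:27 60:35 62:53 64:82 66:80 68:79
s12 -45 -34:79 -32:79 -30:76 -28:69 -26:77 -24:118 -22:200 -20:190 -18:188 -16:188 44:175 46:177 48:150 50:140 52:160 54:146 56:35 58:41 60:68 62:71 64:51 66:70 68:73
s12 -15 -34:81 -32:81 -30:79 -28:72 -26:77 -24:143 -22:188 -20:190 -18:186 -16:185 44:169 46:164 48:131 5
[... 627 characters left out ...]
0:103 41:116 42:128 43:133 44:135 45:137
table 0 -46:136 -45:134 -44:132 -43:130 -42:131 -41:134 -40:139 -39:146 -38:152 -37:154 -36:157 -35:157 29:151 30:142 31:133 32:114 33:94 34:78 35:71 36:65 37:76 38:89 39:102 40:115 41:126 42:130 43:134 44:135 45:134
table 15 -46:133 -45:132 -44:131 -43:129 -42:127 -41:130 -40:135 -39:141 -38:149 -37:155 -36:157 -35:158 29:150 30:145 31:135 32:124 33:110 34:96 35:85 36:84 37:85 38:95 39:107 40:118 41:124 42:131 43:132 44:133 45:134
table 24 -46:133 -45:132 -44:131 -43:129 -42:127 -41:129 -40:133 -39:137 -38:144 -37:149 -36:149 -35:149 29:117 30:119 31:126 32:135 33:142 34:145 35:148 36:145 37:141 38:137 39:132 40:128 41:129 42:130 43:131 44:133 45:135
```

Two views put the nose at about 54.5 mm, 28.5 mm past the mouth. The free bar tip was at about 52–54 mm, so this can't settle whether it is fully home. I'll check by pushing gently on the tail with closed fingers, which cannot slip.

>>> {"api": "jog_arm", "payload": {
  "commands": [
    [[0, -25, 0, 0], [0, -25, 0, 0], [0, -25, 0, 0], [0, -25, 0, 0], [0, -25, 0, 0], [0, 0, 0, 0], [20, 0, 0, 0], [20, 0, 0, 0]]
  ],
  "fingers": 1
}}

```text
time: 21.0
eef_pos: [0.5043, -0.0262, 0.2919]
tcp_rot: [0.557, -0.437, 0.556, 0.436]
force: [-0.4, -0.9, -1.1]
width: 0.0233
```

```bash
python3 f.py
```

```text
21.0 [ 0.5043 -0.0262  0.2919] 0.02326228222328521 F streamer [-0.1564 -0.9247 -1.1074] T [-0.0055  0.0016  0.0259] yaw -0.24007693082629622
TCP in streamer [-41.8294 -29.805  291.9245]
```

>>> {"api": "jog_arm", "payload": {
  "commands": [
    [[20, 2, 0, 0], [20, 0, 0, 0], [20, 0, 0, 0], [15, 0, 0, 0], [8, 0, 0, 0], [3, 0, 0, 0], [0, 0, 0, 0], [0, 0, 0, 0]]
  ]
}}

```text
time: 21.67
eef_pos: [0.5019, -0.0255, 0.2066]
tcp_rot: [0.556, -0.437, 0.556, 0.436]
force: [0.1, 0.1, 0.4]
width: 0.0006
```

```bash
python3 f.py
```

```text
21.6667 [ 0.5019 -0.0255  0.2066] 0.000604687969939639 F streamer [0.0358 0.1306 0.3604] T [0.0504 0.0137 0.0743] yaw -0.23985286815351414
TCP in streamer [-44.2712 -29.7037 206.5926]
```

>>> {"api": "jog_arm", "payload": {
  "commands": [
    [[2, 0, 0, 0], [2, 0, 0, 0], [0, -2, 0, 0], [0, -2, 0, 0], [0, -2, 0, 0], [0, -1, 0, 0], [0, -1, 0, 0], [0, 0, 0, 0]]
  ]
}}

```text
time: 22.33
eef_pos: [0.5097, -0.0274, 0.2021]
tcp_rot: [0.556, -0.437, 0.556, 0.437]
force: [-0.1, 0.7, -0.2]
width: 0.0006
```

>>> {"api": "jog_arm", "payload": {
  "commands": [
    [[0, -0.5, 0, 0], [0, -0.5, 0, 0], [0, -0.5, 0, 0], [0, -0.5, 0, 0], [0, -0.5, 0, 0], [0, -0.5, 0, 0], [0, 0, 0, 0], [0, 0, 0, 0]]
  ]
}}

```text
time: 23.0
eef_pos: [0.5114, -0.0278, 0.202]
tcp_rot: [0.555, -0.436, 0.557, 0.438]
force: [-7.5, 2.3, 5.4]
width: 0.0001
```

```bash
python3 f.py
```

```text
23.0 [ 0.5114 -0.0278  0.202 ] 0.0001306804174991508 F streamer [-7.8521  0.406   5.373 ] T [-0.0075  1.3578 -0.0463] yaw -0.23967174582692796
TCP in streamer [-34.5441 -29.6819 201.9787]
```

>>> {"api": "jog_arm", "payload": {
  "commands": [
    [[0, -0.3, 0, 0], [0, -0.3, 0, 0], [0, -0.3, 0, 0], [0, -0.3, 0, 0], [0, -0.3, 0, 0], [0, 0, 0, 0], [0, 0, 0, 0], [0, 0, 0, 0]]
  ]
}}

```text
time: 23.67
eef_pos: [0.5121, -0.028, 0.202]
tcp_rot: [0.555, -0.435, 0.558, 0.438]
force: [-13.5, 3.0, 9.8]
width: 0.0005
```

```bash
python3 f.py
```

```text
23.6667 [ 0.5121 -0.028   0.202 ] 0.0005404003122511133 F streamer [-13.8514  -0.2627   9.8022] T [ 0.0484  2.3084 -0.0221] yaw -0.23962332589792656
TCP in streamer [-33.8259 -29.6511 201.9545]
```

The force rose 4 N/mm to 13.9 N, well above the 4–8 N spring friction, with almost no tip movement. That is a firm stop, so the drive is home. Back off and go to the clip.

>>> {"api": "jog_arm", "payload": {
  "commands": [
    [[0, 4, 0, 0], [0, 6, 0, 0], [-20, 0, 0, 0], [-30, 0, 0, 0], [-30, 0, 0, 0], [-30, 0, 0, 0], [-30, 0, 0, 0], [-10, 0, 0, 0]]
  ],
  "fingers": 0.6
}}

```text
time: 24.33
eef_pos: [0.5042, -0.0261, 0.3559]
tcp_rot: [0.558, -0.438, 0.555, 0.435]
force: [1.0, -0.1, -0.3]
width: 0.038
```

>>> {"api": "jog_arm", "payload": {
  "commands": [
    [[0, -25, 0, 0], [0, -25, 0, 0], [0, -25, 0, 0], [0, -25, 0, 0], [0, -25, 0, 0], [0, -5, 0, 0], [0, 0, 0, 0], [0, 0, 0, 0]]
  ]
}}

```text
time: 25.0
eef_pos: [0.6298, -0.0568, 0.3513]
tcp_rot: [0.556, -0.436, 0.557, 0.437]
force: [-0.6, 0.2, -0.1]
width: 0.0382
```

```bash
python3 f.py
python3 - <<'E'
from h import *
np.set_printoptions(precision=2,suppress=True)
print(plan(sw(90,-29.8,283)))
b=grab('side','s14')
x0,y0=280,160
B=cv2.resize(b['img'][y0:y0+100,x0:x0+100],(600,600),interpolation=cv2.INTER_CUBIC)[:,:,::-1].copy()
for y in(-19,-30,-41):
    u=(proj(b,sw(90.2,y,97))[0]+.5-[x0,y0])*6; cv2.circle(B,tuple(int(k) for k in u),3,(0,0,255),-1)
cv2.imwrite('pics/v14.png',B)
E
```

```text
25.0 [ 0.6298 -0.0568  0.3513] 0.03817998094276515 F streamer [-0.5928  0.0463 -0.1026] T [-0.0013 -0.0081 -0.0853] yaw -0.2398397368285945
TCP in streamer [ 87.36   -29.7006 351.2613]
[68.26 -2.73 -0.1 ]
```

View pics/v14.png

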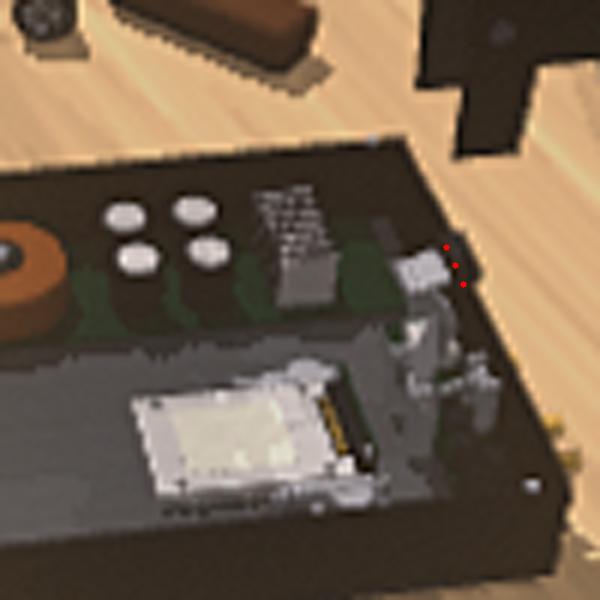

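The black roll is visible at about (465,262), matching the predicted dots. Descend and pinch.

>>> {"api": "jog_arm", "payload": {
  "commands": [
    [[15, -2.7, 0, 0], [15, 0, 0, 0], [15, 0, 0, 0], [12, 0, 0, 0], [8, 0, 0, 0], [3, 0, 0, 0], [0, 0, 0, 0], [0, 0, 0, 0]]
  ]
}}

```text
time: 25.72
eef_pos: [0.6331, -0.0576, 0.2846]
tcp_rot: [0.556, -0.437, 0.556, 0.436]
force: [0.8, -0.1, 0.8]
width: 0.0381
```

>>> {"api": "jog_arm", "payload": {
  "commands": [
    [[0, 0, 0, 0], [0, 0, 0, 0], [0, 0, 0, 0], [0, 0, 0, 0], [0, 0, 0, 0], [0, 0, 0, 0], [0, 0, 0, 0], [0, 0, 0, 0]]
  ],
  "fingers": 1,
  "squeeze": 50
}}

```text
time: 26.38
eef_pos: [0.6331, -0.0578, 0.2846]
tcp_rot: [0.556, -0.437, 0.556, 0.436]
force: [-1.8, -2.4, 5.5]
width: 0.021
```

```bash
python3 f.py
python3 - <<'E'
import numpy as np
a0=1.8
px=lambda a:62.1*np.array([np.sin(a-.0645),-np.cos(a-.0645)])
for a in np.arange(1.8,.05,-.08):
    d=px(a-.08)-px(a); print(round(a-.08,2),'toolx',round(-d[0],2),'tooly',round(-d[1],2))
E
```

```text
26.3833 [ 0.6331 -0.0578  0.2846] 0.02097653646930289 F streamer [-1.1316 -2.7446  5.5126] T [-0.5001  0.1449 -0.041 ] yaw -0.23977810863567806
TCP in streamer [ 90.7863 -29.8446 284.5715]
1.72 toolx -0.62 tooly 4.93
1.64 toolx -0.22 tooly 4.96
1.56 toolx 0.18 tooly 4.96
1.48 toolx 0.57 tooly 4.93
1.4 toolx 0.96 tooly 4.87
1.32 toolx 1.35 tooly 4.78
1.24 toolx 1.73 tooly 4.66
1.16 toolx 2.09 tooly 4.5
1.08 toolx 2.45 tooly 4.32
1.0 toolx 2.79 tooly 4.11
0.92 toolx 3.1 tooly 3.88
0.84 toolx 3.4 tooly 3.62
0.76 toolx 3.68 tooly 3.33
0.68 toolx 3.94 tooly 3.03
0.6 toolx 4.17 tooly 2.7
0.52 toolx 4.37 tooly 2.36
0.44 toolx 4.54 tooly 2.0
0.36 toolx 4.69 tooly 1.64
0.28 toolx 4.81 tooly 1.26
0.2 toolx 4.89 tooly 0.87
0.12 toolx 4.94 tooly 0.47
0.04 toolx 4.97 tooly 0.08
```

Roll pinched (21 mm). Guide it down the arc.

>>> {"api": "jog_arm", "payload": {
  "commands": [
    [[-0.6, 4.9, 0, 0], [-0.2, 5, 0, 0], [0.2, 5, 0, 0], [0.6, 4.9, 0, 0], [1, 4.9, 0, 0], [1.3, 4.8, 0, 0], [1.7, 4.7, 0, 0], [2.1, 4.5, 0, 0]]
  ]
}}

```text
time: 27.05
eef_pos: [0.5965, -0.0488, 0.2802]
tcp_rot: [0.558, -0.439, 0.554, 0.434]
force: [2.8, -2.6, 16.6]
width: 0.0206
```

```bash
python3 f.py
python3 - <<'E'
from h import *
b=grab('side','s15')
x0,y0=280,160
cv2.imwrite('pics/v15.png',cv2.resize(b['img'][y0:y0+100,x0:x0+100],(600,600),interpolation=cv2.INTER_CUBIC)[:,:,::-1])
E
```

```text
27.05 [ 0.5965 -0.0488  0.2802] 0.02064591724833888 F streamer [ 3.3251 -1.8955 16.6042] T [-0.362  -0.9943 -0.0326] yaw -0.23990599352288533
TCP in streamer [ 53.1256 -29.822  280.2084]
```

View pics/v15.png

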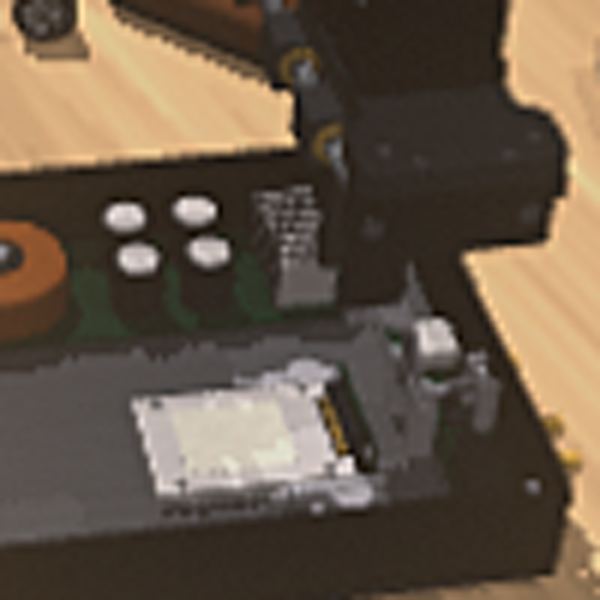

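>>> {"api": "jog_arm", "payload": {
  "commands": [
    [[1.2, 4.5, 0, 0], [2.3, 4.3, 0, 0], [3.1, 3.9, 0, 0], [3.4, 3.6, 0, 0], [0, 0, 0, 0], [0, 0, 0, 0], [0, 0, 0, 0], [0, 0, 0, 0]]
  ]
}}

```text
time: 27.77
eef_pos: [0.5795, -0.0446, 0.269]
tcp_rot: [0.556, -0.437, 0.556, 0.436]
force: [-4.2, -1.7, 12.0]
width: 0.0197
```

```bash
python3 f.py
python3 - <<'E'
from h import *
b=grab('side','s16')
x0,y0=280,160
cv2.imwrite('pics/v16.png',cv2.resize(b['img'][y0:y0+100,x0:x0+100],(600,600),interpolation=cv2.INTER_CUBIC)[:,:,::-1])
E
```

```text
27.7667 [ 0.5795 -0.0446  0.269 ] 0.0196768860471278 F streamer [-3.6593 -2.6287 11.953 ] T [-0.5308  0.317   0.0006] yaw -0.23973191774467262
TCP in streamer [ 35.6102 -29.7448 268.9861]
```

View pics/v16.png

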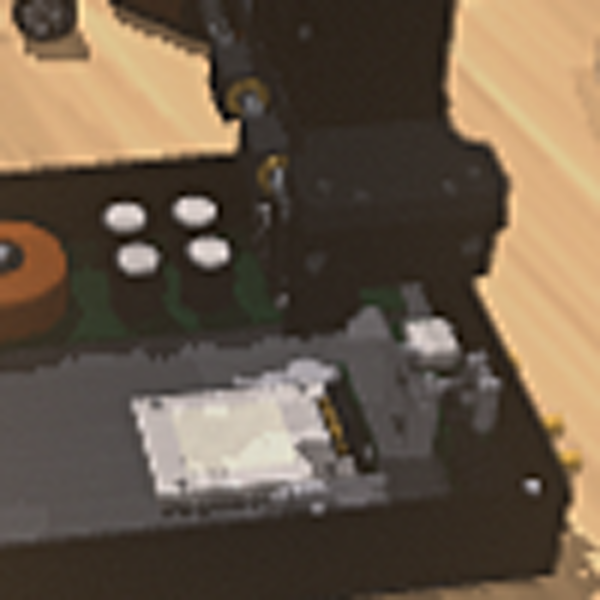

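The pinch is shallow, with the tips only about 1–2 mm below the roll centre, and the width has dropped to 19.7 mm. I won't risk it slipping, so I'll swing the clip back open and re-grip deeper.

>>> {"api": "jog_arm", "payload": {
  "commands": [
    [[-1, -4, 0, 0], [-2, -4.3, 0, 0], [-2.5, -4.3, 0, 0], [-2.4, -4.3, 0, 0], [-2.1, -4.5, 0, 0], [-1.7, -4.7, 0, 0], [-1.3, -4.8, 0, 0], [-1, -4.9, 0, 0]]
  ]
}}

```text
time: 28.48
eef_pos: [0.6147, -0.0532, 0.2818]
tcp_rot: [0.556, -0.437, 0.556, 0.437]
force: [1.0, -3.8, -5.9]
width: 0.0195
```

>>> {"api": "jog_arm", "payload": {
  "commands": [
    [[-0.6, -4.9, 0, 0], [-0.2, -5, 0, 0], [0.2, -5, 0, 0], [0, 0, 0, 0], [0, 0, 0, 0], [0, 0, 0, 0], [0, 0, 0, 0], [0, 0, 0, 0]]
  ]
}}

```text
time: 29.15
eef_pos: [0.6285, -0.0566, 0.2817]
tcp_rot: [0.556, -0.436, 0.557, 0.437]
force: [-1.4, -4.4, -13.8]
width: 0.0211
```

```bash
python3 f.py
```

```text
29.15 [ 0.6285 -0.0566  0.2817] 0.021076732057777058 F streamer [ -0.3423  -4.5964 -13.7765] T [-0.8555  0.3086 -0.1615] yaw -0.2399183778494609
TCP in streamer [ 86.0448 -29.7706 281.7214]
```

>>> {"api": "jog_arm", "payload": {
  "commands": [
    [[0, 0, 0, 0], [0, 0, 0, 0], [0, 0, 0, 0], [0, 0, 0, 0], [0, 0, 0, 0], [0, -3, 0, 0], [0, -1.2, 0, 0], [0, 0, 0, 0]]
  ],
  "fingers": 0.6
}}

```text
time: 29.82
eef_pos: [0.6333, -0.0576, 0.2827]
tcp_rot: [0.556, -0.437, 0.556, 0.436]
force: [0.4, -0.4, -0.9]
width: 0.0382
```

```bash
python3 f.py
python3 - <<'E'
from h import *
print(plan(sw(90.5,-29.8,276)))
b=grab('side','s17')
x0,y0=280,160
cv2.imwrite('pics/v17.png',cv2.resize(b['img'][y0:y0+100,x0:x0+100],(600,600),interpolation=cv2.INTER_CUBIC)[:,:,::-1])
E
```

```text
29.8167 [ 0.6333 -0.0576  0.2827] 0.03819037300131472 F streamer [ 0.4424 -0.287  -0.9186] T [-0.0033 -0.0156 -0.0037] yaw -0.23974425096713792
TCP in streamer [ 90.927  -29.6501 282.706 ]
[ 6.70577505  0.43064456 -0.15071873]
```

View pics/v17.png

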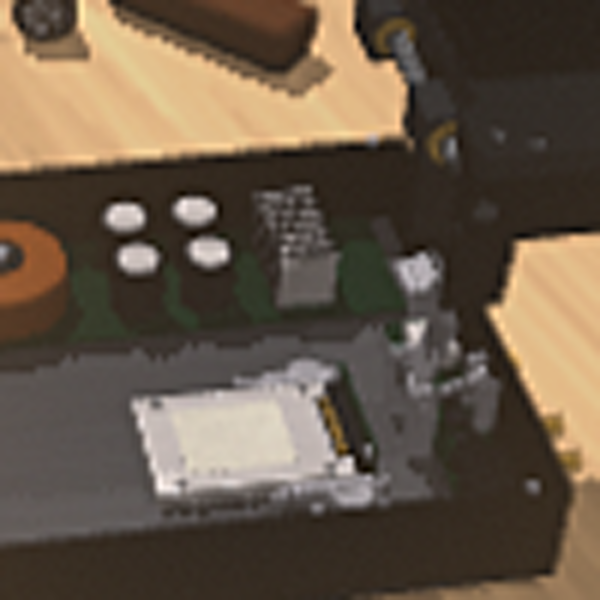

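>>> {"api": "jog_arm", "payload": {
  "commands": [
    [[3.5, 0.4, 0, 0], [3.2, 0, 0, 0], [0, 0, 0, 0], [0, 0, 0, 0], [0, 0, 0, 0], [0, 0, 0, 0], [0, 0, 0, 0], [0, 0, 0, 0]]
  ]
}}

```text
time: 30.53
eef_pos: [0.6325, -0.0575, 0.276]
tcp_rot: [0.556, -0.437, 0.556, 0.437]
force: [-0.1, -0.1, -0.0]
width: 0.038
```

>>> {"api": "jog_arm", "payload": {
  "commands": [
    [[0, 0, 0, 0], [0, 0, 0, 0], [0, 0, 0, 0], [0, 0, 0, 0], [0, 0, 0, 0], [0, 0, 0, 0], [0, 0, 0, 0], [0, 0, 0, 0]]
  ],
  "fingers": 1,
  "squeeze": 45
}}

```text
time: 31.2
eef_pos: [0.6325, -0.0576, 0.276]
tcp_rot: [0.556, -0.437, 0.556, 0.437]
force: [-0.6, -3.2, 0.1]
width: 0.021
```

```bash
python3 f.py
```

```text
31.2 [ 0.6325 -0.0576  0.276 ] 0.02103426380694586 F streamer [ 0.212 -3.292  0.118] T [-0.577   0.0605 -0.0225] yaw -0.2398193508172617
TCP in streamer [ 90.197  -29.8337 275.9583]
```

The grip is clean now (z force ≈0). Repeat the arc.

>>> {"api": "jog_arm", "payload": {
  "commands": [
    [[-0.6, 4.9, -0.5, 0], [-0.2, 5, 0, 0], [0.2, 5, 0, 0], [0.6, 4.9, 0, 0], [1, 4.9, 0, 0], [1.3, 4.8, 0, 0], [1.7, 4.7, 0, 0], [2.1, 4.5, 0, 0]]
  ]
}}

```text
time: 31.87
eef_pos: [0.5959, -0.0488, 0.272]
tcp_rot: [0.558, -0.439, 0.554, 0.435]
force: [2.9, -1.5, 15.1]
width: 0.0209
```

```bash
python3 f.py
```

```text
31.8667 [ 0.5959 -0.0488  0.272 ] 0.02086292481469991 F streamer [ 3.2143 -0.7264 15.0536] T [-0.0288 -0.9265 -0.0462] yaw -0.23987452510161145
TCP in streamer [ 52.5078 -30.0123 271.9911]
```

>>> {"api": "jog_arm", "payload": {
  "commands": [
    [[1, 4.4, 0, 0], [2, 4.2, 0, 0], [3.1, 3.9, 0, 0], [3.4, 3.6, 0, 0], [0, 0, 0, 0], [0, 0, 0, 0], [0, 0, 0, 0], [0, 0, 0, 0]]
  ]
}}

```text
time: 32.53
eef_pos: [0.5792, -0.0447, 0.2614]
tcp_rot: [0.557, -0.437, 0.556, 0.436]
force: [-1.8, 0.5, 10.8]
width: 0.0199
```

```bash
python3 f.py
```

```text
32.5333 [ 0.5792 -0.0447  0.2614] 0.019864960915350664 F streamer [-1.9107  0.0563 10.7997] T [0.0461 0.2316 0.0148] yaw -0.23976197482583372
TCP in streamer [ 35.3023 -29.9208 261.3523]
```

>>> {"api": "jog_arm", "payload": {
  "commands": [
    [[2.5, 4, 0, 0], [3.5, 3.3, 0, 0], [4.1, 2.8, 0, 0], [4.3, 2.5, 0, 0], [0, 0, 0, 0], [0, 0, 0, 0], [0, 0, 0, 0], [0, 0, 0, 0]]
  ]
}}

```text
time: 33.2
eef_pos: [0.5667, -0.0416, 0.2462]
tcp_rot: [0.556, -0.436, 0.556, 0.437]
force: [-5.2, 2.4, 6.2]
width: 0.0204
```

```bash
python3 f.py
python3 - <<'E'
from h import *
b=grab('side','s18')
x0,y0=280,160
cv2.imwrite('pics/v18.png',cv2.resize(b['img'][y0:y0+100,x0:x0+100],(600,600),interpolation=cv2.INTER_CUBIC)[:,:,::-1])
E
```

```text
33.2 [ 0.5667 -0.0416  0.2462] 0.020379185688804043 F streamer [-5.6098  1.1286  6.1675] T [ 0.273   0.7565 -0.0205] yaw -0.23974691532772252
TCP in streamer [ 22.4866 -29.935  246.233 ]
```

View pics/v18.png

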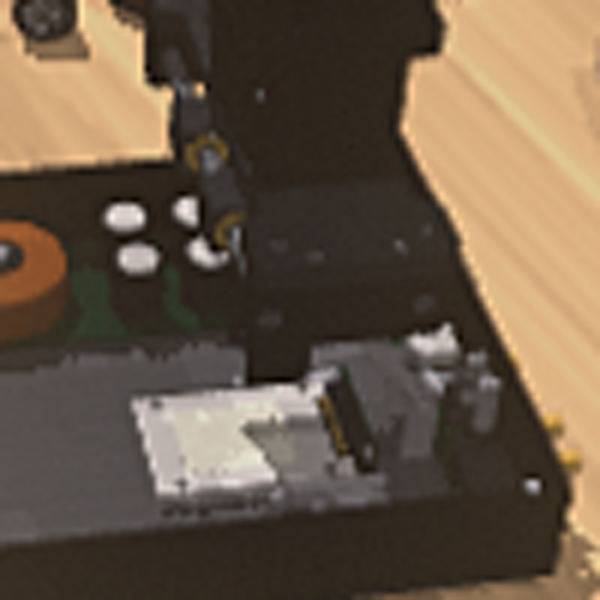

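>>> {"api": "jog_arm", "payload": {
  "commands": [
    [[4, 3.2, 0, 0], [4.4, 2.1, 0, 0], [4.6, 1.7, 0, 0], [0, 0, 0, 0], [0, 0, 0, 0], [0, 0, 0, 0], [0, 0, 0, 0], [0, 0, 0, 0]]
  ]
}}

```text
time: 33.92
eef_pos: [0.56, -0.04, 0.2327]
tcp_rot: [0.556, -0.436, 0.556, 0.437]
force: [-4.0, 5.5, 0.7]
width: 0.0206
```

```bash
python3 f.py
```

```text
33.9167 [ 0.56   -0.04    0.2327] 0.020564204660170324 F streamer [-5.1602  4.4362  0.6874] T [ 0.5972  0.6443 -0.0273] yaw -0.23980543381870656
TCP in streamer [ 15.5731 -29.9855 232.7359]
```

>>> {"api": "jog_arm", "payload": {
  "commands": [
    [[4.8, 1.8, 0.5, 0], [4.9, 0.8, 0, 0], [4.3, 0.4, 0, 0], [0, 0, 0, 0], [0, 0, 0, 0], [0, 0, 0, 0], [0, 0, 0, 0], [0, 0, 0, 0]]
  ]
}}

```text
time: 34.58
eef_pos: [0.557, -0.039, 0.2187]
tcp_rot: [0.556, -0.436, 0.557, 0.437]
force: [-4.7, 1.8, -0.6]
width: 0.021
```

```bash
python3 f.py
python3 - <<'E'
from h import *
b=grab('side','s19')
x0,y0=280,160
cv2.imwrite('pics/v19.png',cv2.resize(b['img'][y0:y0+100,x0:x0+100],(600,600),interpolation=cv2.INTER_CUBIC)[:,:,::-1])
E
```

```text
34.5833 [ 0.557  -0.039   0.2187] 0.020994451233213293 F streamer [-4.9742  0.5894 -0.5967] T [0.0841 0.8269 0.0022] yaw -0.23977143229346032
TCP in streamer [ 12.442  -29.7332 218.7072]
```

View pics/v19.png

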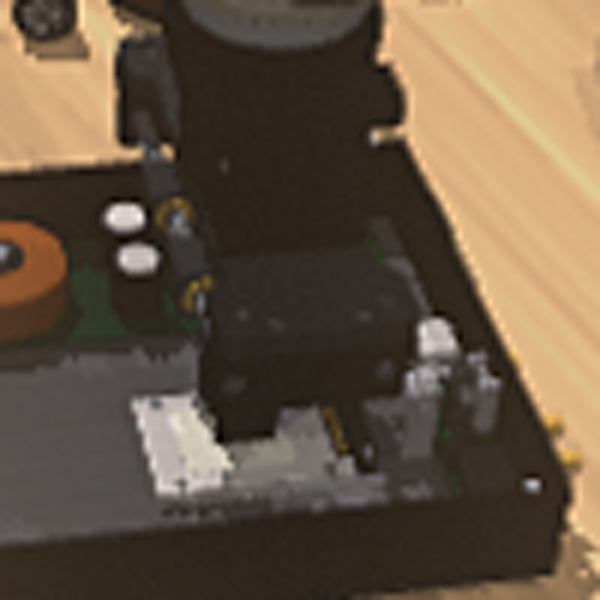

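>>> {"api": "jog_arm", "payload": {
  "commands": [
    [[0.8, 0, 0, 0], [0.8, 0, 0, 0], [0.8, 0, 0, 0], [0, 0, 0, 0], [0, 0, 0, 0], [0, 0, 0, 0], [0, 0, 0, 0], [0, 0, 0, 0]]
  ]
}}

```text
time: 35.3
eef_pos: [0.5569, -0.039, 0.2163]
tcp_rot: [0.556, -0.436, 0.557, 0.437]
force: [-7.3, 1.8, -0.7]
width: 0.0205
```

```bash
python3 f.py
```

```text
35.3 [ 0.5569 -0.039   0.2163] 0.02047274545256344 F streamer [-7.4964  0.025  -0.6563] T [0.0708 0.9608 0.0409] yaw -0.23967526216646928
TCP in streamer [ 12.3362 -29.7324 216.3306]
```

>>> {"api": "jog_arm", "payload": {
  "commands": [
    [[0.8, 0.3, 0, 0], [0.8, 0, 0, 0], [0.8, 0, 0, 0], [0, 0, 0, 0], [0, 0, 0, 0], [0, 0, 0, 0], [0, 0, 0, 0], [0, 0, 0, 0]]
  ]
}}

```text
time: 35.97
eef_pos: [0.5568, -0.039, 0.214]
tcp_rot: [0.556, -0.436, 0.557, 0.437]
force: [-5.0, 1.3, -0.8]
width: 0.0212
```

```bash
python3 f.py
python3 - <<'E'
from h import *
b=grab('side','s20')
x0,y0=300,205
cv2.imwrite('pics/v20.png',cv2.resize(b['img'][y0:y0+50,x0:x0+65],(780,600),interpolation=cv2.INTER_CUBIC)[:,:,::-1])
E
```

```text
35.9667 [ 0.5568 -0.039   0.214 ] 0.021150987521928632 F streamer [-5.2124  0.083  -0.7547] T [ 0.0748  0.802  -0.0653] yaw -0.23984460592846646
TCP in streamer [ 12.226  -29.7589 213.9834]
```

View pics/v20.png

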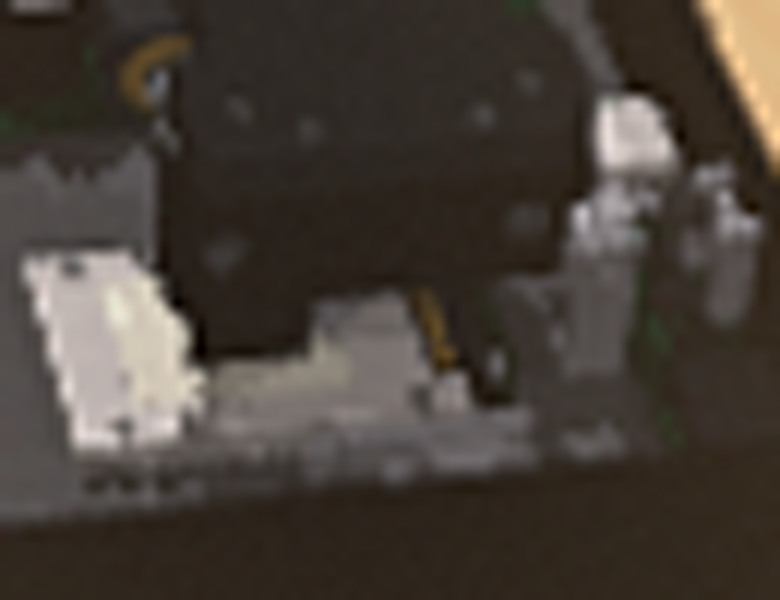

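>>> {"api": "jog_arm", "payload": {
  "commands": [
    [[0.8, 0, 0, 0], [0.8, 0, 0, 0], [0.8, 0, 0, 0], [0, 0, 0, 0], [0, 0, 0, 0], [0, 0, 0, 0], [0, 0, 0, 0], [0, 0, 0, 0]]
  ]
}}

```text
time: 36.68
eef_pos: [0.5569, -0.039, 0.2116]
tcp_rot: [0.556, -0.436, 0.556, 0.437]
force: [-4.9, 0.9, -1.5]
width: 0.0212
```

```bash
python3 f.py
```

```text
36.6833 [ 0.5569 -0.039   0.2116] 0.021161151755165947 F streamer [-5.0014 -0.3459 -1.5415] T [0.0464 0.7233 0.0011] yaw -0.2397247795396824
TCP in streamer [ 12.3062 -29.7322 211.6405]
```

The estimated roll height is at or below its resting 38 mm, far under the 0.3 rad snap limit, so it's safe to release.

>>> {"api": "jog_arm", "payload": {
  "commands": [
    [[0, 0, 0, 0], [0, 0, 0, 0], [0, 0, 0, 0], [0, 0, 0, 0], [0, 0, 0, 0], [0, 0, 0, 0], [0, 0, 0, 0], [0, 0, 0, 0]]
  ],
  "fingers": 0.6
}}

```text
time: 37.35
eef_pos: [0.5571, -0.039, 0.2117]
tcp_rot: [0.556, -0.437, 0.556, 0.437]
force: [0.2, 0.6, -0.5]
width: 0.0379
```

>>> {"api": "jog_arm", "payload": {
  "commands": [
    [[-15, 0, 0, 0], [-30, 0, 0, 0], [-30, 0, 0, 0], [-30, 10, 0, 0], [-20, 30, 0, 0], [0, 40, 0, 0], [0, 40, 0, 0], [0, 40, 0, 0]]
  ]
}}

```text
time: 38.02
eef_pos: [0.3997, -0.0006, 0.337]
tcp_rot: [0.556, -0.437, 0.556, 0.436]
force: [1.3, 1.1, -0.2]
width: 0.038
```

```bash
python3 f.py
python3 - <<'E'
from h import *
a=grab('top','t21');b=grab('side','s21')
A=cv2.resize(a['img'][140:230,255:345],(400,400),interpolation=cv2.INTER_CUBIC);B=cv2.resize(b['img'][190:270,290:370],(400,400),interpolation=cv2.INTER_CUBIC)
for f,img,x0,y0,s in((a,A,255,140,400/90),(b,B,290,190,5)):
    for y in(-19,-41):
        u=(proj(f,sw(18,y,38))[0]+.5-[x0,y0])*s; cv2.circle(img,tuple(int(k) for k in u),2,(255,0,0),-1)
cv2.imwrite('pics/v21.png',np.hstack([A,B])[:,:,::-1])
E
```

```text
38.0167 [ 0.3997 -0.0006  0.337 ] 0.037973604128910265 F streamer [ 0.9822  1.3566 -0.172 ] T [ 0.0133 -0.02    0.0249] yaw -0.2399508173499949
TCP in streamer [-149.5286  -29.8309  336.9526]
```

View pics/v21.png

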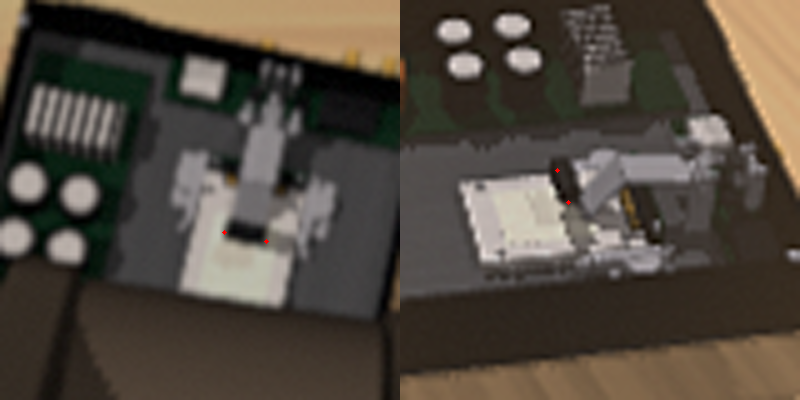

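The clip rests on the drive, with the roll ends at the predicted fitted height of 38 mm. I'll check that the drive and bystanders haven't moved, then hand in.

Run:
```python
from h import *
g=lambda k:cv2.cvtColor(load(k)['img'],cv2.COLOR_RGB2GRAY)
for fn in('s12','s21'):
  f=load(fn)
  for y in(-48,-15):
    xs=np.arange(-30,-18,1.); u=proj(f,[sw(x,y,18) for x in xs]).astype(np.float32)
    print(fn,y,cv2.remap(g(fn),u[None,:,0],u[None,:,1],cv2.INTER_LINEAR)[0].ravel())
f=load('t21');
z=lambda x,y:[255+x*90/400-.5,140+y*90/400-.5]; s=lambda x,y:[290+x/5-.5,190+y/5-.5]
p,e=tri(f,z(246,231),load('s21'),s(566,180) if 0 else s(166,183)); YT=Ro.from_euler('z',YAW).as_matrix()
print('roll',(p-np.r_[SC,0])@YT*1e3,e)
d=cv2.absdiff(load('side0')['img'],load('s21')['img']).max(2)
m=cv2.morphologyEx((d>40).astype(np.uint8),cv2.MORPH_OPEN,np.ones((3,3)))
n,_,st,c=cv2.connectedComponentsWithStats(m)
for i in range(1,n):
    if st[i,4]>15: print(st[i],c[i])
```

```text
s12 -48 [ 77  73  68  69  79  92 144 193 204 197 192 189]
s12 -15 [ 79  76  72  74  77 101 143 185 188 191 190 188]
s21 -48 [ 78  74  68  69  78  90 143 192 203 196 191 188]
s21 -15 [ 78  74  71  73  78 102 144 185 189 191 190 187]
roll [ 20.06947058 -29.5174157   39.39552431] 0.0011849960321166611
[    0     0   138   281 15845] [ 49.64998422 109.22164721]
[ 139    0  102   52 3023] [190.29010916  24.07012901]
[215   4   6   3  18] [217.5   5. ]
[ 101   12   47   73 2010] [123.21840796  42.54577114]
[202  42   9  10  46] [206.04347826  45.69565217]
[248  44   6   9  43] [250.25581395  48.25581395]
[214  47   5   7  28] [215.82142857  49.85714286]
[ 184   55   80   33 1296] [224.78240741  67.51388889]
[264  63   4   5  18] [265.5  65. ]
[200  76   6   6  28] [202.39285714  78.25      ]
[249  86  19  12 159] [257.52201258  90.94339623]
[254 112   5   4  20] [256.  113.5]
[233 114   9   4  33] [236.72727273 115.63636364]
[223 117  27   9 155] [234.99354839 121.32258065]
[ 219  127   45   76 2165] [240.57598152 166.03741339]
[ 139  156   71  152 6023] [174.20239084 230.70795285]
[302 225  33  18 371] [315.76280323 233.89487871]
[261 241   5   4  19] [263.10526316 242.57894737]
[  149   264   204   156 15062] [270.27585978 365.77406719]
[110 282  12  16 129] [114.99224806 289.44186047]
[  5 287  37   8 181] [ 23.55248619 290.70165746]
[  0 305   5  11  50] [  1.84 310.42]
[118 312   4   6  20] [119.5 314.5]
[  8 337   6   7  31] [ 10.5483871  340.19354839]
[   0  341   30   62 1341] [ 12.45264728 373.95152871]
[ 19 343   6   5  26] [ 21.46153846 344.96153846]
[108 380  32  23 426] [122.46244131 393.15962441]
[ 71 402  35  18 285] [ 92.40701754 413.04912281]
[ 20 404  33  16 344] [ 31.86337209 412.93604651]
```

View pics/s21.png

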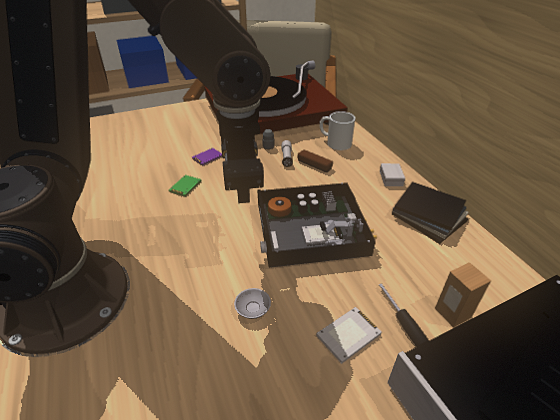

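The drive's edge profile is the same as before the clip was closed. The bystanders are all in place, and the gripper is clear. Handing in.

```bash
python3 -c "
from rig import env,order
print(order.job_done(), env.state()['time'])"
```

```text
the job is handed in; nothing more can be done
the job is handed in; nothing more can be done
```

The drive is fitted in the bay with the clip resting on it, and I handed the job in at about 38 s of the 72 s. No verdict was reported.

**What I did**
- Swung the clip up by its roll until it stayed open.
- Slid the drive along the bay to a firm stop, where the push reached 16 N.
- Pushed the tail again with closed fingers to confirm it was home. The force rose to 13.9 N with almost no movement.
- Guided the clip down by its roll and released it on the drive. My first grip on the roll was too shallow, so I swung the clip back open and gripped it again lower down.

**Last checks**
- **Drive:** it lies straight in the bay, and its edge in the side view did not move when the clip closed. The nose is about 28.5 mm past the mouth.
- **Clip:** the roll measures about 39 mm above the table, where a fitted drive should put it at 38 mm.
- **Surroundings:** nothing around the streamer looks moved in the side view, and the robot is clear of everything.

**What disagreed or stayed unproven**
- **Drive position:** arm readings put the nose at about 57 mm along the streamer's x and the images at about 54.5 mm. The drive may have slipped slightly in the pads, so I relied on the push test for full seating.
- **Clip arc:** the arm's path on the way down ran up to about 3.5 mm outside the expected arc, with up to 15 N on the tool. The roll probably slid a little in the pads.
- **Not measured:** I could not read the clip's pressing force or the contact bar's travel directly.

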